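Clamp down a filter cover evenly

ROBOT

A 6-joint arm with a two-finger parallel gripper is mounted at the origin on the work surface. World frame = base frame: x ahead of the robot, y to its left, z up, the work surface at z = 0. Lengths are in m, angles in degrees, forces in N, time in s.
With the tool pointing down it reaches from about 0.35 to 0.875 m from the base axis. Payload 4.2 kg.
Tool frame: the origin (TCP) lies at the very end of the fingers, on their centre line; the grasp point (between the pads) lies 19 mm behind it; z points along the fingers, y is the direction in which the jaws open and shut (so a half turn about z gives the same grasp; the last joint's range is limited). The gripper opens to 87 mm and grips with 3 to 60 N. Pads are 19 mm wide; open, the fingers measure 117 mm over their backs; the gripper's body (75 mm by 190 mm) begins 51 mm behind the grasp point.
Start: joints at [79.446, 22.042, 0.453, 0, -68.411, -14.817], TCP at [0.268, 0.565, 0.223] pointing down, gripper open.
Joint ranges: [-179.83, 179.83], [-69.29, 118.12], [-61.27, 80.66], [-181.25, 117.63], [-171.15, -9.14], [-177.46, 177.46]. Speed limits (degrees/s): [159.86, 159.86, 180, 180, 180, 180].

INTERFACE

Orientations are given as a 3x3 rotation matrix whose columns are the frame's x, y, z axes.
In Python, from station import r, imaging gives the robot as it stands. The module is installed in compiled form; this text tells all that it offers.
- The arm moves only by the tool move_arm, never from a script. Its argument "motion" is one flat list of numbers, 7 for each row, row after row: the shift along the tool's x, y, z in units of 40 mm (1.0 is 40 mm), then the turn, a rotation vector about the tool's x, y, z in units of 5 degrees (1.0 is 5 degrees), then the gripper's target within -1 to 1 (shut at 1, half-way at 0, fully open at -1). In form: [dx, dy, dz, wx, wy, wz, gripper, dx, dy, dz, wx, wy, wz, gripper, ...]. A call has 1 to 20 rows; each row is the pose to reach, as a shift and turn from the pose measured when the call began, along the tool's axes at that moment; what a row does not reach only later rows make up. A row lasts 1/12 s, in which the tool goes at most 41.7 mm and 7.16 degrees, less where a joint would pass 70% of its speed; a pose out of reach is approached as far as the arm can. A call with a gripper value outside its range is refused whole. The fingers move at their own pace and stop on an object; the grip force is fixed at half the most. Time passes only in rows, so rows that repeat a pose let the fingers close. It gives the time, the measured TCP pose, the force and the opening at its end, in the units of the state.
- r.sense(): the state, without advancing time (a new reading comes with each control period).
- imaging.capture(name): name is "side" or "top"; returns the picture (480x640x3 uint8, blue, green, red); there is no depth.
- imaging.camera_params(name): a dict with "intrinsics" (3x3 intrinsics, pixels), "k1" (the pictures are not rectified: a ray, as slopes to the right and down, at radius r is drawn at 1 + k1 r^2 times it, then the intrinsics apply), "world_from_camera" (4x4, takes a point from camera to world coordinates). Camera axes: x right, y down, z forward; pixel columns grow to the right and rows downward; lengths in m; the calibration is good to about 2 mm. A picture is of the moment at which its call begins. camera_params takes no time and is no camera call.
- r.finish_job(): hands the job in, once; it reports no verdict.
The state is a dict: "time_s": time; "joints": joint angles; "joint_velocities": joint speeds; "effort": joint torques, N m; "tcp_pos": TCP position; "ee_rot": TCP orientation; "wrist_force": force on the tool from outside, world axes, zero at the start; "moment": the same for the moment, N m; "gripper_width": opening from 0.0 (shut) to 1.0 (fully open).
Only numpy, scipy, OpenCV 4.12 (cv2) and the standard library are available. Lean on these libraries where they do the work, as an engineer would, in place of code of your own. Each camera call takes 0.05 s, during which the arm holds its last target.

TASK

Tighten the four clamp levers of the filter cover evenly, turning them clockwise: first bring every lever to about halfway (pointing diagonally), working crosswise, each time from one corner to the diagonally opposite one before the other two. Only when all four are halfway, go round crosswise again and turn each lever fully home against its stop, so that it lies along the edge of the cover. Leave the things standing around the housing where they are.

Things in the scene. Friction and masses are not known exactly. Their poses are not given: they have to be found in the camera images.
- housing: grey filter housing fixed to the bench; origin at the centre of its underside, at bench level, z up. Foot 150 x 150 x 12 mm; a side outlet (60 mm across, at most 64 mm high) reaches 92 mm out from the centre towards its -x, below the cover. On the cover stand four black clamp levers, on vertical studs at x = +-50, y = +-50 mm; they never touch one another.
- stub_top (a point): top of the steel pipe stub (36 mm across) that stands at the middle of the square bare-metal cover, 120 mm above the bench; axes as the housing's. The cover is 140 x 140 mm, its top 70 mm above the bench.
- lever_a (a joint): lever at the (+x,+y) corner, diagonally opposite lever_c; grows clockwise seen from above, as it tightens: 0 = loose, pointing out along the housing's +x; 0.785 = halfway, diagonal; 1.571 = fully tight at its stop, along the cover's edge (housing's -y). Starts at 0 to 0.4, stays where it is left, takes about 0.25 N m to turn (4 to 6 N near its end).
- lever_b (a joint): lever at the (+x,-y) corner, diagonally opposite lever_d; grows clockwise seen from above, as it tightens: 0 = loose, pointing out along the housing's -y; 0.785 = halfway, diagonal; 1.571 = fully tight at its stop, along the cover's edge (housing's -x). Starts at 0 to 0.4, stays where it is left, takes about 0.25 N m to turn (4 to 6 N near its end).
- lever_c (a joint): lever at the (-x,-y) corner, diagonally opposite lever_a; grows clockwise seen from above, as it tightens: 0 = loose, pointing out along the housing's -x; 0.785 = halfway, diagonal; 1.571 = fully tight at its stop, along the cover's edge (housing's +y). Starts at 0 to 0.4, stays where it is left, takes about 0.25 N m to turn (4 to 6 N near its end).
- lever_d (a joint): lever at the (-x,+y) corner, diagonally opposite lever_b; grows clockwise seen from above, as it tightens: 0 = loose, pointing out along the housing's +y; 0.785 = halfway, diagonal; 1.571 = fully tight at its stop, along the cover's edge (housing's +x). Starts at 0 to 0.4, stays where it is left, takes about 0.25 N m to turn (4 to 6 N near its end).
- tip_a (a point): centre of the ball end (18 mm diameter) of lever_a, 66 mm out from its stud's axis and 98 mm above the bench. The arm between is a level round bar of 14 mm diameter at that height (21 mm free below it to the cover), on an upright hub of 22 mm diameter; the stud's end reaches 120 mm above the bench.
- pivot_a (a point): point on the stud axis of lever_a, at the height of its arm (98 mm above the bench); fixed to the housing, axes as the housing's
- tip_b (a point): centre of the ball end (18 mm diameter) of lever_b, 66 mm out from its stud's axis and 98 mm above the bench. The arm between is a level round bar of 14 mm diameter at that height (21 mm free below it to the cover), on an upright hub of 22 mm diameter; the stud's end reaches 120 mm above the bench.
- pivot_b (a point): point on the stud axis of lever_b, at the height of its arm (98 mm above the bench); fixed to the housing, axes as the housing's
- tip_c (a point): centre of the ball end (18 mm diameter) of lever_c, 66 mm out from its stud's axis and 98 mm above the bench. The arm between is a level round bar of 14 mm diameter at that height (21 mm free below it to the cover), on an upright hub of 22 mm diameter; the stud's end reaches 120 mm above the bench.
- pivot_c (a point): point on the stud axis of lever_c, at the height of its arm (98 mm above the bench); fixed to the housing, axes as the housing's
- tip_d (a point): centre of the ball end (18 mm diameter) of lever_d, 66 mm out from its stud's axis and 98 mm above the bench. The arm between is a level round bar of 14 mm diameter at that height (21 mm free below it to the cover), on an upright hub of 22 mm diameter; the stud's end reaches 120 mm above the bench.
- pivot_d (a point): point on the stud axis of lever_d, at the height of its arm (98 mm above the bench); fixed to the housing, axes as the housing's
- jar: amber glass screw-top jar, 60 mm diameter, 95 mm high; stands loose near a corner of the housing, outside the levers' sweep; origin at the centre of its underside. A bystander, to be left alone.
- can: metal can with a paper band, 64 mm diameter, 110 mm high; stands loose near a corner of the housing, outside the levers' sweep; origin at the centre of its underside. A bystander, to be left alone.
- carton: small cardboard carton with paper tape and label, 55 x 62 mm, 75 mm high; stands loose near a corner of the housing, outside the levers' sweep; origin at the centre of its underside. A bystander, to be left alone.
- lock: dark steel door lock case, 62 x 50 x 30 mm, lying flat with a round brass knob on top (80 mm high in all); stands loose near a corner of the housing, outside the levers' sweep; origin at the centre of its underside. A bystander, to be left alone.

How it is judged:
By the outcome, as a careful person would: the job done as asked, in the order asked, and still so for the second after the job is handed in, with the robot touching nothing.
It also fails if it takes over 64 s, if anything falls off the work surface, if the arm or the gripper's body presses on something with over 40 N, if the wrist force passes 120 N, or if a joint passes its speed limit or range.

## Working session

There is one attempt and no reset: what is moved stays moved. The work goes in short steps, Python scripts to look and compute and a tool call to move; the robot and the scene stay as the last step left them, time stands still between calls to the robot, and variables do not carry over. Pictures are saved under pics/ and viewed, and the job is handed in when it is done.

Besides the shell and the picture viewer there is one more tool, called in YAML: its name, and indented under it one key for each argument. move_arm: Moves the arm, as the interface text tells. Its arguments: {"type":"object","properties":{"motion":{"type":"array","items":{"type":"number"}}},"required":["motion"]}

```bash
mkdir -p pics; ls; python3 - <<'E'
from station import r, imaging
import cv2, numpy as np
np.set_printoptions(precision=4,suppress=True)
s=r.sense(); print(s)
for n in("side","top"):
    im=imaging.capture(n); cv2.imwrite(f"pics/{n}0.png",im); p=imaging.camera_params(n); print(n,p)
E
```

```text
pics
{'time_s': 0.0, 'joints': array([ 79.4477,  22.0897,   0.3795,  -0.0296, -68.4113, -14.8157]), 'joint_velocities': array([-0.0549,  0.0463,  0.0521,  0.0401, -0.0505,  0.0505]), 'effort': array([ -0.0002, -39.0659,  18.7405,   4.2198,   0.0111,  -0.0002]), 'tcp_pos': array([0.2675, 0.5642, 0.2215]), 'ee_rot': array([[ 0.9035, -0.4286, -0.0009],
       [-0.4286, -0.9035, -0.002 ],
       [ 0.0001,  0.0022, -1.    ]]), 'wrist_force': array([ 0.5054, -0.639 , -0.2787]), 'moment': array([ 0.0331, -0.0302, -0.0233]), 'gripper_width': 0.9978641461515066}
side {'intrinsics': array([[592.8187,   0.    , 321.7957],
       [  0.    , 592.8187, 234.0863],
       [  0.    ,   0.    ,   1.    ]]), 'k1': -0.1751893912038443, 'world_from_camera': array([[ 0.9794, -0.0876,  0.1817,  0.4022],
       [-0.2006, -0.517 ,  0.8321, -0.8216],
       [ 0.0211, -0.8515, -0.5239,  0.659 ],
       [ 0.    ,  0.    ,  0.    ,  1.    ]])}
top {'intrinsics': array([[556.8984,   0.    , 320.5671],
       [  0.    , 556.8984, 244.6689],
       [  0.    ,   0.    ,   1.    ]]), 'k1': -0.1391368664671503, 'world_from_camera': array([[ 0.0226, -0.9904,  0.1362,  0.4578],
       [-0.9997, -0.0209,  0.0137,  0.0568],
       [-0.0108, -0.1365, -0.9906,  0.9505],
       [ 0.    ,  0.    ,  0.    ,  1.    ]])}
```

View pics/top0.png

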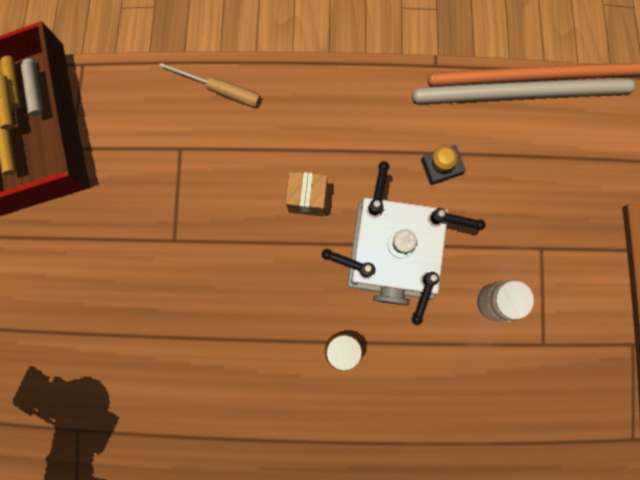

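View pics/side0.png

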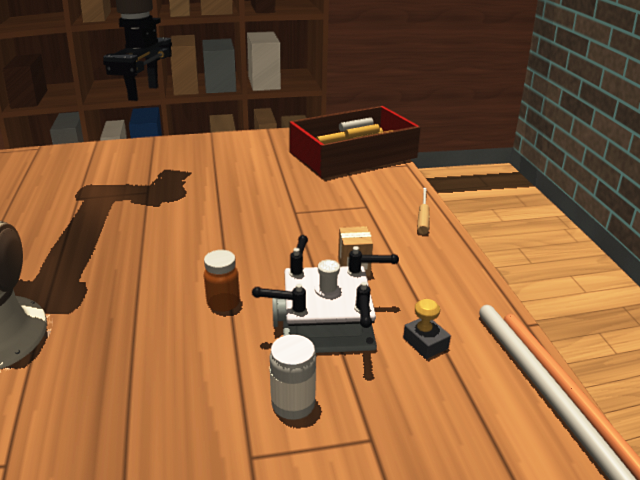

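```bash
cat > h.py <<'E'
import cv2, numpy as np
from station import r, imaging
np.set_printoptions(precision=4,suppress=True)
def ray(n,uv):
    p=imaging.camera_params(n);K=p["intrinsics"];T=p["world_from_camera"]
    q=cv2.undistortPoints(np.array(uv,float).reshape(-1,1,2),K,np.array([p["k1"],0,0,0.]))[:,0]
    d=np.c_[q,np.ones(len(q))]@T[:3,:3].T
    return T[:3,3],d
def onz(n,uv,z):
    o,d=ray(n,uv); return o+d*((z-o[2])/d[:,2])[:,None]
E
python3 - <<'E'
import cv2,numpy as np
im=cv2.imread('pics/top0.png')[140:380,280:550]
cv2.imwrite('pics/topz.png',cv2.resize(im,None,fx=2.5,fy=2.5,interpolation=cv2.INTER_CUBIC))
im=cv2.imread('pics/side0.png')[220:420,190:460]
cv2.imwrite('pics/sidez.png',cv2.resize(im,None,fx=2.9,fy=2.9,interpolation=cv2.INTER_CUBIC))
E
```

```text
(no output)
```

View pics/topz.png

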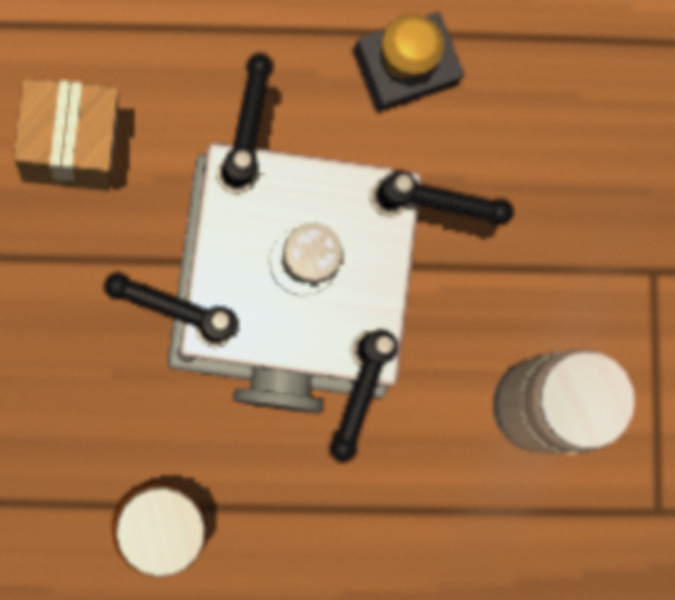

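View pics/sidez.png

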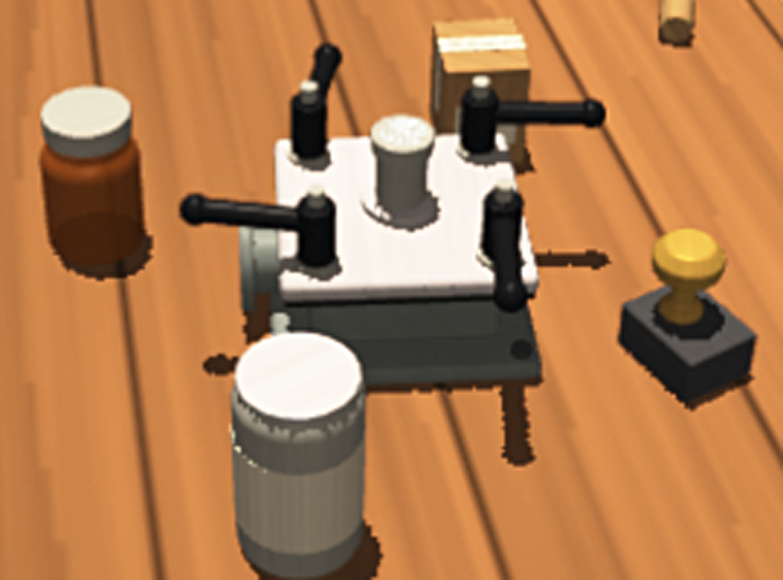

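```bash
cat >> h.py <<'E'
def tri(ut,us):
    o1,d1=ray("top",ut);o2,d2=ray("side",us)
    P=[];res=[]
    for a,b in zip(d1,d2):
        s,*_=np.linalg.lstsq(np.c_[a,-b],o2-o1,rcond=None)
        p,q=o1+a*s[0],o2+b*s[1];P.append((p+q)/2);res.append(np.linalg.norm(p-q))
    return np.array(P),np.array(res)
E
python3 - <<'E'
from h import *
tz=lambda a:np.array(a,float)/2.5+[280,140]-0.3
sz=lambda a:np.array(a,float)/2.9+[190,220]-0.3
st=tz([(243,160),(403,184),(384,344),(220,320),(313,252)]); tt=tz([(260,66),(501,211),(343,448),(117,286)])
ss=sz([(481,82),(505,190),(317,191),(310,90),(403,132)]); ts=sz([(594,113),(510,293),(194,209),(327,56)])
A=onz("top",st,.119);B=onz("side",ss,.119);print("studs",A,B,tri(st,ss))
C=onz("top",tt,.098);D=onz("side",ts,.098);print("tips",C,D,tri(tt,ts))
loc=np.array([[50,50],[50,-50],[-50,-50],[-50,50],[0,0]])/1000
for S,T in((A,C),(B,D),((A+B)/2,(C+D)/2)):
    c=S[:,:2].mean(0);X=S[:,:2]-c;th=np.arctan2((loc[:,0]*X[:,1]-loc[:,1]*X[:,0]).sum(),(loc*X).sum());
    R=np.array([[np.cos(th),-np.sin(th)],[np.sin(th),np.cos(th)]])
    print("c",c,"yaw",np.degrees(th),"resid",np.linalg.norm(X-loc@R.T,axis=1))
    for i in range(4):
        v=R.T@(T[i,:2]-(c+R@loc[i]));base=[0,-90,180,90][i]
        print("abcd"[i],"len",np.linalg.norm(v),"ang",(base-np.degrees(np.arctan2(v[1],v[0]))+180)%360-180)
by=onz("top",tz([(160,532)]),.095),onz("top",tz([(587,400)]),.110),onz("top",tz([(70,125)]),.075),onz("top",tz([(412,45)]),.08)
for b in by: print(b, R.T@(b[0,:2]-c))
E
```

```text
studs [[ 0.637  -0.0161  0.119 ]
 [ 0.6244 -0.1142  0.119 ]
 [ 0.5263 -0.102   0.119 ]
 [ 0.5388 -0.0031  0.119 ]
 [ 0.5812 -0.0589  0.119 ]] [[ 0.6365 -0.017   0.119 ]
 [ 0.623  -0.1211  0.119 ]
 [ 0.5252 -0.1048  0.119 ]
 [ 0.5376 -0.0086  0.119 ]
 [ 0.5812 -0.0591  0.119 ]] (array([[ 0.637 , -0.0161,  0.1184],
       [ 0.6251, -0.1151,  0.1144],
       [ 0.526 , -0.1023,  0.1171],
       [ 0.5388, -0.0033,  0.1155],
       [ 0.5813, -0.059 ,  0.1189]]), array([0.0004, 0.0004, 0.0008, 0.0007, 0.    ]))
tips [[ 0.7026 -0.0284  0.098 ]
 [ 0.6129 -0.1806  0.098 ]
 [ 0.4639 -0.0808  0.098 ]
 [ 0.5606  0.0592  0.098 ]] [[ 0.7031 -0.0297  0.098 ]
 [ 0.6115 -0.1792  0.098 ]
 [ 0.4621 -0.0817  0.098 ]
 [ 0.5594  0.0588  0.098 ]] (array([[ 0.7032, -0.0285,  0.0971],
       [ 0.6119, -0.1802,  0.0989],
       [ 0.463 , -0.0808,  0.0973],
       [ 0.5601,  0.0592,  0.0977]]), array([0.0007, 0.0015, 0.0018, 0.0011]))
c [ 0.5815 -0.0589] yaw -7.29997169164643 resid [0.0007 0.0007 0.0007 0.0005 0.0003]
a len 0.06630873519729323 ang 3.7750122434034097
b len 0.06685896736882578 ang 2.9721193485459025
c len 0.0652416000628086 ang 11.756848308679395
d len 0.06595546623223772 ang 12.442706511328026
c [ 0.5807 -0.0621] yaw -7.268392283259929 resid [0.0018 0.0032 0.0008 0.0024 0.0031]
a len 0.06730213928895978 ang 1.9596240112724104
b len 0.06244682324885161 ang 4.299762202739032
c len 0.06706855558581327 ang 13.433619008261218
d len 0.06859922364164926 ang 11.434113306376275
c [ 0.5811 -0.0605] yaw -7.284108980558482 resid [0.0007 0.0014 0.0007 0.0013 0.0015]
a len 0.06679682540958931 ang 2.860577948407837
b len 0.0646488307090689 ang 3.6139554212074927
c len 0.06614833582404524 ang 12.606709724757934
d len 0.06727464837522797 ang 11.92830766575264
[[0.411  0.0298 0.095 ]] [-0.1802  0.068 ]
[[ 0.4949 -0.2293  0.11  ]] [-0.0641 -0.1784]
[[0.6672 0.0917 0.075 ]] [0.0661 0.1619]
[[ 0.7245 -0.1294  0.08  ]] [ 0.151  -0.0502]
```

```bash
cat >> h.py <<'E'
from scipy.spatial.transform import Rotation as Ro
C=np.array([.5813,-.0589]);YAW=-7.3
rot=lambda a:np.array([[np.cos(np.radians(a)),-np.sin(np.radians(a))],[np.sin(np.radians(a)),np.cos(np.radians(a))]])
def pose(L,th,g=0.,z=.083,rr=.048,half=.015):
    """peg centre behind lever L at lever angle th (deg), gap g (m)"""
    k="abcd".index(L);Q=rot(YAW)@rot(-90*k)
    u=np.array([np.cos(np.radians(th)),-np.sin(np.radians(th))]);n=np.array([-u[1],u[0]])
    p=C+Q@(np.array([.05,.05])+rr*u+(.007+half+g)*n)
    yaw=YAW-th-(90 if L in "bd" else 0)
    return np.array([*p,z]),yaw
def rows(wps):
    """wps: (pos,yaw,n) ; prints the rows from the present pose"""
    s=r.sense();p0=s["tcp_pos"];R0=s["ee_rot"]
    pp=p0;yy=np.degrees(np.arctan2(R0[1,0],R0[0,0]));out=[]
    for p,y,n in wps:
        for i in range(1,n+1):
            a=i/n;P=pp+a*(p-pp);Y=np.radians(yy+a*(y-yy))
            Rt=np.array([[np.cos(Y),np.sin(Y),0],[np.sin(Y),-np.cos(Y),0],[0,0,-1]])
            out.append([*np.round(R0.T@(P-p0)/.04,2),*np.round(Ro.from_matrix(R0.T@Rt).as_rotvec()/np.radians(5),2),1])
        pp,yy=p,y
    print(len(out),"rows")
    print(",\n".join(",".join(f"{v+0.:g}" for v in o) for o in out))
def arc(L,a,b,n,**k): return [(*pose(L,a+(b-a)*i/n,**k),1) for i in range(1,n+1)]
def lift(wp,z=.14): return (np.array([*wp[0][:2],z]),wp[1])
def st():
    s=r.sense();print(s["time_s"],s["tcp_pos"],np.degrees(np.arctan2(s["ee_rot"][1,0],s["ee_rot"][0,0])),"F",s["wrist_force"],"M",s["moment"],s["gripper_width"],s["joints"])
E
python3 - <<'E'
from h import *
print(pose("a",0,g=.014,z=.14))
rows([(*pose("a",3.8,g=.014,z=.15),18),(*pose("a",3.8,g=.014,z=.14),2)])
E
```

```text
(array([0.6894, 0.014 , 0.14  ]), -7.3)
20 rows
0.86,0.44,0.1,0.02,0,-0.16,1,
1.72,0.89,0.2,0.02,0,-0.32,1,
2.58,1.33,0.3,0.02,0,-0.48,1,
3.45,1.77,0.4,0.02,0,-0.63,1,
4.31,2.21,0.5,0.02,0,-0.79,1,
5.17,2.66,0.6,0.02,0,-0.95,1,
6.03,3.1,0.7,0.02,0,-1.11,1,
6.89,3.54,0.8,0.02,0,-1.27,1,
7.75,3.98,0.9,0.02,0,-1.43,1,
8.61,4.43,1,0.02,0,-1.59,1,
9.48,4.87,1.1,0.02,0,-1.75,1,
10.34,5.31,1.2,0.02,0,-1.9,1,
11.2,5.75,1.3,0.02,0,-2.06,1,
12.06,6.2,1.4,0.02,0,-2.22,1,
12.92,6.64,1.5,0.02,0,-2.38,1,
13.78,7.08,1.61,0.02,0,-2.54,1,
14.64,7.52,1.71,0.02,0,-2.7,1,
15.51,7.97,1.81,0.02,0,-2.86,1,
15.51,7.97,1.93,0.02,0,-2.86,1,
15.51,7.97,2.06,0.02,0,-2.86,1
```

move_arm:
  motion: [0.86, 0.44, 0.1, 0, 0, -0.2, 1, 1.7, 0.9, 0.2, 0, 0, -0.3, 1, 2.6, 1.3, 0.3, 0, 0, -0.5, 1, 3.45, 1.77, 0.4, 0, 0, -0.6, 1, 4.3, 2.2, 0.5, 0, 0, -0.8, 1, 5.2, 2.65, 0.6, 0, 0, -0.95, 1, 6, 3.1, 0.7, 0, 0, -1.1, 1, 6.9, 3.5, 0.8, 0, 0, -1.3, 1, 7.75, 4, 0.9, 0, 0, -1.4, 1, 8.6, 4.4, 1, 0, 0, -1.6, 1, 9.5, 4.9, 1.1, 0, 0, -1.75, 1, 10.3, 5.3, 1.2, 0, 0, -1.9, 1, 11.2, 5.75, 1.3, 0, 0, -2.1, 1, 12, 6.2, 1.4, 0, 0, -2.2, 1, 12.9, 6.6, 1.5, 0, 0, -2.4, 1, 13.8, 7.1, 1.6, 0, 0, -2.5, 1, 14.6, 7.5, 1.7, 0, 0, -2.7, 1, 15.5, 8, 1.8, 0, 0, -2.86, 1, 15.5, 8, 1.9, 0, 0, -2.86, 1, 15.5, 8, 2, 0, 0, -2.86, 1]

```text
time_s: 1.77
tcp_pos: [0.6907, 0.0069, 0.1404]
ee_rot: [[0.981, -0.196, -0.003], [-0.196, -0.981, -0.002], [-0.002, 0.003, -1.0]]
wrist_force: [-0.7, -0.6, -0.0]
gripper_width: 0.006
```

```bash
python3 - <<'E'
from h import *
st()
print(pose("a",3.8,g=.014,z=.083))
rows([(*pose("a",3.8,g=.014),3),(*pose("a",3.8,g=.001),2)]+arc("a",3.8,45,12)+[(*pose("a",45),2)])
im=imaging.capture("top"); cv2.imwrite("pics/t1.png",im)
im=imaging.capture("side"); cv2.imwrite("pics/s1.png",im)
E
```

```text
1.7667 [0.6907 0.0069 0.1404] -11.311062442805994 F [-0.6923 -0.6073 -0.0302] M [-0.0027  0.01   -0.0191] 0.005759844874721294 [ 13.9861  31.8574   4.5078   0.0827 -62.8383  64.6652]
(array([0.6913, 0.0104, 0.083 ]), -11.1)
19 rows
0,-0.03,0.48,0.03,0.03,-0.01,1,
0,-0.06,0.96,0.03,0.03,-0.03,1,
0,-0.09,1.43,0.03,0.03,-0.04,1,
0,0.07,1.43,0.03,0.03,-0.04,1,
0,0.23,1.43,0.03,0.03,-0.04,1,
0.03,0.33,1.43,0.03,0.03,0.64,1,
0.06,0.41,1.44,0.03,0.03,1.33,1,
0.08,0.48,1.44,0.03,0.03,2.02,1,
0.1,0.56,1.44,0.03,0.02,2.7,1,
0.11,0.64,1.44,0.03,0.02,3.39,1,
0.12,0.72,1.44,0.03,0.02,4.08,1,
0.12,0.79,1.44,0.03,0.02,4.76,1,
0.12,0.87,1.44,0.04,0.02,5.45,1,
0.12,0.95,1.44,0.04,0.02,6.14,1,
0.11,1.03,1.44,0.04,0.02,6.82,1,
0.09,1.11,1.44,0.04,0.02,7.51,1,
0.07,1.18,1.44,0.04,0.02,8.2,1,
0.07,1.18,1.44,0.04,0.02,8.2,1,
0.07,1.18,1.44,0.04,0.02,8.2,1
```

```bash
python3 - <<'E'
import cv2,numpy as np
a=cv2.resize(cv2.imread('pics/t1.png')[140:340,290:490],None,fx=2,fy=2)
b=cv2.resize(cv2.imread('pics/s1.png')[140:340,240:440],None,fx=2,fy=2)
cv2.imwrite('pics/z1.png',np.hstack([a,b]))
E
```

```text
(no output)
```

View pics/z1.png

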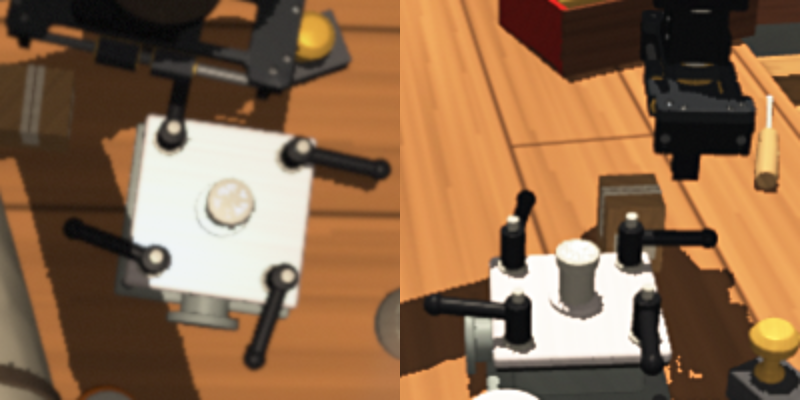

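move_arm:
  motion: [0, -0.05, 0.5, 0, 0, 0, 1, 0, -0.1, 0.95, 0, 0, 0, 1, 0, -0.1, 1.43, 0, 0, 0, 1, 0, 0.05, 1.43, 0, 0, 0, 1, 0, 0.2, 1.43, 0, 0, 0, 1, 0.03, 0.33, 1.43, 0, 0, 0.64, 1, 0.06, 0.4, 1.43, 0, 0, 1.3, 1, 0.08, 0.48, 1.43, 0, 0, 2, 1, 0.1, 0.56, 1.43, 0, 0, 2.7, 1, 0.11, 0.64, 1.43, 0, 0, 3.4, 1, 0.12, 0.72, 1.43, 0, 0, 4.1, 1, 0.12, 0.8, 1.43, 0, 0, 4.8, 1, 0.12, 0.87, 1.43, 0, 0, 5.5, 1, 0.12, 0.95, 1.43, 0, 0, 6.1, 1, 0.11, 1.03, 1.43, 0, 0, 6.8, 1, 0.09, 1.1, 1.43, 0, 0, 7.5, 1, 0.07, 1.16, 1.43, 0, 0, 8.2, 1, 0.07, 1.16, 1.43, 0, 0, 8.2, 1]

```text
time_s: 3.37
tcp_pos: [0.6859, -0.036, 0.0862]
ee_rot: [[0.614, -0.789, 0.005], [-0.789, -0.614, -0.001], [0.003, -0.004, -1.0]]
wrist_force: [4.8, 2.7, -1.7]
gripper_width: 0.006
```

```bash
python3 - <<'E'
from h import *
st()
print(pose("a",45),pose("a",42))
im=imaging.capture("side"); cv2.imwrite("pics/s2.png",im)
im=imaging.capture("top"); cv2.imwrite("pics/t2.png",im)
a=cv2.resize(cv2.imread('pics/t2.png')[140:340,290:490],None,fx=2,fy=2)
b=cv2.resize(cv2.imread('pics/s2.png')[180:380,240:440],None,fx=2,fy=2)
cv2.imwrite('pics/z2.png',np.hstack([a,b]))
E
```

```text
3.3667 [ 0.6859 -0.036   0.0862] -52.117072387457846 F [ 4.8193  2.7052 -1.7482] M [ 0.6773 -1.3998  0.1059] 0.006252833282025813 [ 10.4877  34.0919   0.0746   0.098  -55.7144  27.3405]
(array([ 0.684 , -0.0402,  0.083 ]), -52.3) (array([ 0.6852, -0.0377,  0.083 ]), -49.3)
```

View pics/z2.png

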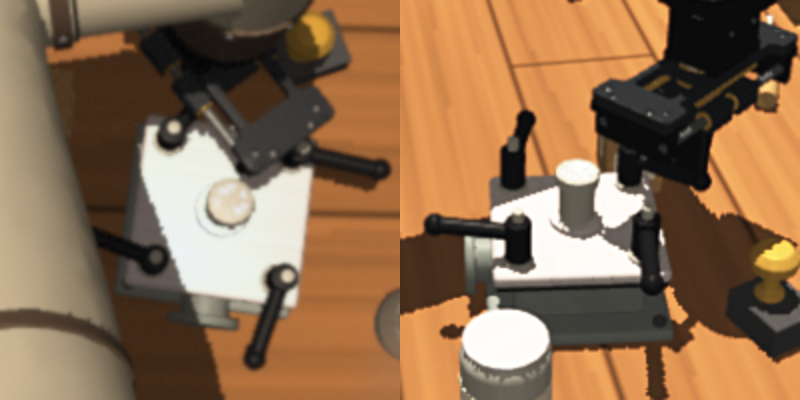

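```bash
cat >> h.py <<'E'
def pegangle(L):
    """lever angle if peg face (half .015) touches the bar"""
    s=r.sense();k="abcd".index(L);Q=rot(YAW)@rot(-90*k)
    q=Q.T@(s["tcp_pos"][:2]-C)-.05
    yaw=np.degrees(np.arctan2(s["ee_rot"][1,0],s["ee_rot"][0,0]))
    thy=YAW-yaw-(90 if L in "bd" else 0)
    R=np.hypot(*q); print("peg r",R,"angle by pos",-np.degrees(np.arctan2(q[1],q[0]))+np.degrees(np.arcsin(.022/R)),"by yaw",(thy+180)%360-180)
def tipang(L,cam,uv):
    k="abcd".index(L);Q=rot(YAW)@rot(-90*k)
    q=Q.T@(onz(cam,[uv],.098)[0,:2]-C)-.05
    print(L,cam,"tip len",np.hypot(*q),"ang",-np.degrees(np.arctan2(q[1],q[0])))
E
python3 - <<'E'
from h import *
pegangle("a");tipang("a","side",(391.2,272))
rows([(*pose("a",48,g=0,z=.081),2)])
E
```

```text
peg r 0.05263386658030351 angle by pos 40.14475821777209 by yaw 44.6518486314429
a side tip len 0.0702320204965007 ang 39.08636374816613
2 rows
0.04,0.08,0.06,-0.03,-0.04,0.33,1,
0.08,0.16,0.13,-0.03,-0.04,0.67,1
```

move_arm:
  motion: [0.03, 0.08, 0.05, 0, 0, 0, 1, 0.06, 0.15, 0.1, 0, 0, 0.1, 1, 0.06, 0.15, 0.1, 0, 0, 0.1, 1]

```text
time_s: 3.72
tcp_pos: [0.6844, -0.0406, 0.0849]
ee_rot: [[0.611, -0.791, 0.01], [-0.791, -0.611, 0.0], [0.006, -0.008, -1.0]]
wrist_force: [1.8, 3.7, 1.9]
gripper_width: 0.007
```

```bash
python3 - <<'E'
from h import *
st();pegangle("a")
E
```

```text
3.7167 [ 0.6844 -0.0406  0.0849] -52.31559573014408 F [1.7951 3.6505 1.8788] M [ 1.0867 -0.6178 -0.0203] 0.007082530113521742 [ 10.129   33.9243  -0.4707   0.1223 -55.0367  27.4872]
peg r 0.05331650588927094 angle by pos 44.97717277719494 by yaw 45.01559573014407
```

```bash
python3 - <<'E'
from h import *
u=pose("a",45,g=.012)
print(pose("c",12,g=.014))
rows([(*u,2),(*lift(u,.145),3),(*pose("c",12,g=.016,z=.145),10),(*pose("c",12,g=.016,z=.145),1),(*pose("c",12,g=.016,z=.081),4)])
E
```

```text
(array([ 0.4682, -0.1203,  0.083 ]), -19.3)
20 rows
-0.01,-0.15,0.02,-0.09,-0.07,0,1,
-0.01,-0.3,0.05,-0.09,-0.07,0,1,
-0.01,-0.3,-0.47,-0.09,-0.07,0,1,
-0.01,-0.31,-0.98,-0.09,-0.07,0,1,
0,-0.31,-1.5,-0.09,-0.07,0,1,
-0.17,0.27,-1.51,-0.09,-0.07,-0.66,1,
-0.34,0.86,-1.51,-0.09,-0.08,-1.32,1,
-0.51,1.44,-1.52,-0.09,-0.08,-1.98,1,
-0.68,2.02,-1.52,-0.08,-0.08,-2.64,1,
-0.85,2.61,-1.53,-0.08,-0.08,-3.3,1,
-1.02,3.19,-1.53,-0.08,-0.09,-3.96,1,
-1.19,3.77,-1.54,-0.08,-0.09,-4.62,1,
-1.35,4.36,-1.55,-0.07,-0.09,-5.28,1,
-1.52,4.94,-1.55,-0.07,-0.09,-5.94,1,
-1.69,5.52,-1.56,-0.07,-0.09,-6.6,1,
-1.69,5.52,-1.56,-0.07,-0.09,-6.6,1,
-1.69,5.53,-1.16,-0.07,-0.09,-6.6,1,
-1.7,5.53,-0.76,-0.07,-0.09,-6.6,1,
-1.7,5.53,-0.36,-0.07,-0.09,-6.6,1,
-1.7,5.54,0.04,-0.07,-0.09,-6.6,1
```

move_arm:
  motion: [0, -0.15, 0, 0, 0, 0, 1, 0, -0.3, 0, 0, 0, 0, 1, 0, -0.3, -0.6, 0, 0, 0, 1, 0, -0.3, -1.2, 0, 0, 0, 1, 0, -0.3, -1.6, 0, 0, 0, 1, 0, -0.3, -1.6, 0, 0, 0, 1, -0.17, 0.27, -1.6, 0, 0, -0.7, 1, -0.34, 0.86, -1.6, 0, 0, -1.3, 1, -0.5, 1.4, -1.6, 0, 0, -2, 1, -0.7, 2, -1.6, 0, 0, -2.6, 1, -0.9, 2.7, -1.6, 0, 0, -3.3, 1, -1.1, 3.5, -1.6, 0, 0, -4, 1, -1.3, 4.2, -1.6, 0, 0, -5, 1, -1.5, 4.9, -1.6, 0, 0, -5.9, 1, -1.7, 5.5, -1.6, 0, 0, -6.6, 1, -1.7, 5.5, -1.6, 0, 0, -6.6, 1, -1.7, 5.5, -1.2, 0, 0, -6.6, 1, -1.7, 5.5, -0.8, 0, 0, -6.6, 1, -1.7, 5.5, -0.4, 0, 0, -6.6, 1, -1.7, 5.5, 0, 0, 0, -6.6, 1]

```text
time_s: 5.38
tcp_pos: [0.4687, -0.1213, 0.0818]
ee_rot: [[0.944, -0.331, 0.009], [-0.331, -0.944, -0.0], [0.009, -0.003, -1.0]]
wrist_force: [0.4, -0.2, 0.0]
gripper_width: 0.008
```

```bash
python3 - <<'E'
from h import *
st();print(pose("c",12,g=.016,z=.081))
rows([(*pose("c",12,g=.001,z=.081),3)]+arc("c",12,46,10,z=.081)+[(*pose("c",46,z=.081),2)])
E
```

```text
5.3833 [ 0.4687 -0.1213  0.0818] -19.330780080378346 F [ 0.3504 -0.1586  0.0344] M [-0.0005  0.0353 -0.0354] 0.00827392255214092 [  4.7983  17.4507 -30.1312   0.0824 -41.8881  65.8106]
(array([ 0.4675, -0.1221,  0.081 ]), -19.3)
15 rows
-0.01,-0.12,0.01,-0.03,-0.1,0,1,
-0.01,-0.23,0.01,-0.03,-0.1,0,1,
-0.02,-0.35,0.02,-0.03,-0.1,-0.01,1,
-0.05,-0.44,0.02,-0.04,-0.1,0.67,1,
-0.08,-0.52,0.02,-0.04,-0.1,1.35,1,
-0.1,-0.59,0.02,-0.04,-0.1,2.03,1,
-0.12,-0.67,0.02,-0.05,-0.1,2.71,1,
-0.13,-0.75,0.02,-0.05,-0.1,3.39,1,
-0.14,-0.82,0.02,-0.05,-0.09,4.07,1,
-0.14,-0.9,0.02,-0.05,-0.09,4.75,1,
-0.14,-0.98,0.02,-0.06,-0.09,5.43,1,
-0.14,-1.06,0.02,-0.06,-0.09,6.11,1,
-0.13,-1.14,0.02,-0.06,-0.09,6.79,1,
-0.13,-1.14,0.02,-0.06,-0.09,6.79,1,
-0.13,-1.14,0.02,-0.06,-0.09,6.79,1
```

move_arm:
  motion: [0, -0.12, 0, 0, -0.1, 0, 1, 0, -0.23, 0, 0, -0.1, 0, 1, -0.02, -0.35, 0, 0, -0.1, 0, 1, -0.05, -0.44, 0, 0, -0.1, 0.67, 1, -0.08, -0.52, 0, 0, -0.1, 1.35, 1, -0.1, -0.6, 0, 0, -0.1, 2, 1, -0.12, -0.67, 0, 0, -0.1, 2.7, 1, -0.13, -0.75, 0, 0, -0.1, 3.4, 1, -0.14, -0.82, 0, 0, -0.1, 4.1, 1, -0.14, -0.9, 0, 0, -0.1, 4.75, 1, -0.14, -0.98, 0, 0, -0.1, 5.4, 1, -0.14, -1.06, 0, 0, -0.1, 6.1, 1, -0.13, -1.15, 0, 0, -0.1, 6.7, 1, -0.13, -1.15, 0, 0, -0.1, 6.7, 1]

```text
time_s: 6.55
tcp_pos: [0.4797, -0.0763, 0.083]
ee_rot: [[0.604, -0.797, 0.003], [-0.797, -0.604, 0.004], [-0.001, -0.005, -1.0]]
wrist_force: [0.9, -4.4, -1.0]
gripper_width: 0.006
```

```bash
python3 - <<'E'
from h import *
st();pegangle("c")
E
```

```text
6.55 [ 0.4797 -0.0763  0.083 ] -52.832567140266384 F [ 0.9171 -4.375  -0.9979] M [-1.2242 -0.1664 -0.0122] 0.0056569657684916305 [ 10.0501  17.6409 -29.4595  -0.2627 -42.6649  27.3099]
peg r 0.052443985481187276 angle by pos 47.02155622142904 by yaw 45.532567140266394
```

```bash
python3 - <<'E'
from h import *
u=pose("c",46,g=.013)
print(pose("b",3,g=.016))
rows([(*u,2),(*lift(u,.145),3),(*lift(u,.145),1),(*pose("b",3,g=.016,z=.145),9),(*pose("b",3,g=.016,z=.145),1),(*pose("b",3,g=.016,z=.081),4)])
E
```

```text
(array([ 0.6533, -0.1689,  0.083 ]), -100.3)
20 rows
0,0.17,0,-0.06,0.01,0.05,1,
0,0.35,0,-0.06,0.01,0.09,1,
0,0.34,-0.52,-0.06,0.01,0.09,1,
0,0.34,-1.04,-0.06,0.01,0.09,1,
0,0.34,-1.55,-0.06,0.01,0.09,1,
0,0.34,-1.55,-0.06,0.01,0.09,1,
0.49,0.07,-1.55,-0.06,0.01,1.14,1,
0.99,-0.2,-1.55,-0.06,0.02,2.18,1,
1.49,-0.46,-1.55,-0.06,0.02,3.23,1,
1.98,-0.73,-1.55,-0.06,0.02,4.27,1,
2.48,-1,-1.55,-0.05,0.02,5.32,1,
2.98,-1.27,-1.55,-0.05,0.03,6.36,1,
3.47,-1.53,-1.55,-0.05,0.03,7.4,1,
3.97,-1.8,-1.54,-0.05,0.03,8.45,1,
4.47,-2.07,-1.54,-0.05,0.03,9.49,1,
4.47,-2.07,-1.54,-0.05,0.03,9.49,1,
4.47,-2.07,-1.14,-0.05,0.03,9.49,1,
4.47,-2.06,-0.74,-0.05,0.03,9.49,1,
4.47,-2.06,-0.34,-0.05,0.03,9.49,1,
4.47,-2.06,0.06,-0.05,0.03,9.49,1
```

move_arm:
  motion: [0, 0.17, 0, 0, 0, 0, 1, 0, 0.35, 0, 0, 0, 0, 1, 0, 0.35, -0.5, 0, 0, 0, 1, 0, 0.35, -1, 0, 0, 0, 1, 0, 0.35, -1.55, 0, 0, 0, 1, 0, 0.35, -1.55, 0, 0, 0, 1, 0.5, 0.07, -1.55, 0, 0, 1.1, 1, 1, -0.2, -1.55, 0, 0, 2.2, 1, 1.5, -0.5, -1.55, 0, 0, 3.2, 1, 2, -0.75, -1.55, 0, 0, 4.3, 1, 2.5, -1, -1.55, 0, 0, 5.3, 1, 3, -1.3, -1.55, 0, 0, 6.4, 1, 3.5, -1.5, -1.55, 0, 0, 7.4, 1, 4, -1.8, -1.55, 0, 0, 8.5, 1, 4.47, -2.07, -1.55, 0, 0, 9.5, 1, 4.47, -2.07, -1.55, 0, 0, 9.5, 1, 4.47, -2.07, -1.1, 0, 0, 9.5, 1, 4.47, -2.07, -0.7, 0, 0, 9.5, 1, 4.47, -2.07, -0.3, 0, 0, 9.5, 1, 4.47, -2.07, 0.05, 0, 0, 9.5, 1]

```text
time_s: 8.22
tcp_pos: [0.6524, -0.1684, 0.08]
ee_rot: [[-0.178, -0.984, 0.002], [-0.984, 0.178, 0.005], [-0.005, -0.001, -1.0]]
wrist_force: [0.4, -0.1, -0.6]
gripper_width: -0.001
```

```bash
python3 - <<'E'
from h import *
st();print(pose("b",3,g=.016,z=.081))
rows([(*pose("b",3,g=.001,z=.081),3)]+arc("b",3,46,12,z=.081)+[(*pose("b",46,z=.081),2)])
E
```

```text
8.2167 [ 0.6524 -0.1684  0.08  ] -100.2717001131826 F [ 0.3548 -0.0791 -0.6407] M [ 0.0861 -0.0493 -0.0105] -0.0005545130120052605 [ -0.8786  33.4398  -2.0326  -0.3332 -54.4069  -9.1997]
(array([ 0.6533, -0.1689,  0.081 ]), -100.3)
17 rows
0,0.12,-0.01,-0.02,0.06,0,1,
0.01,0.23,-0.02,-0.02,0.06,0,1,
0.01,0.35,-0.03,-0.02,0.06,0.01,1,
0.04,0.45,-0.03,-0.01,0.06,0.72,1,
0.07,0.53,-0.03,-0.01,0.06,1.44,1,
0.09,0.61,-0.03,-0.01,0.06,2.16,1,
0.11,0.69,-0.03,-0.01,0.06,2.87,1,
0.12,0.77,-0.03,-0.01,0.06,3.59,1,
0.13,0.85,-0.03,0,0.06,4.31,1,
0.13,0.94,-0.03,0,0.06,5.02,1,
0.12,1.02,-0.03,0,0.06,5.74,1,
0.12,1.1,-0.03,0,0.06,6.46,1,
0.1,1.18,-0.03,0,0.06,7.17,1,
0.08,1.26,-0.03,0.01,0.06,7.89,1,
0.06,1.34,-0.03,0.01,0.06,8.61,1,
0.06,1.34,-0.03,0.01,0.06,8.61,1,
0.06,1.34,-0.03,0.01,0.06,8.61,1
```

move_arm:
  motion: [0, 0.12, 0, 0, 0, 0, 1, 0, 0.23, 0, 0, 0, 0, 1, 0.01, 0.35, 0, 0, 0, 0, 1, 0.04, 0.45, 0, 0, 0, 0.7, 1, 0.07, 0.53, 0, 0, 0, 1.4, 1, 0.09, 0.6, 0, 0, 0, 2.2, 1, 0.11, 0.7, 0, 0, 0, 2.9, 1, 0.12, 0.77, 0, 0, 0, 3.6, 1, 0.13, 0.85, 0, 0, 0, 4.3, 1, 0.13, 0.94, 0, 0, 0, 5, 1, 0.12, 1, 0, 0, 0, 5.7, 1, 0.12, 1.1, 0, 0, 0, 6.5, 1, 0.1, 1.2, 0, 0, 0, 7.2, 1, 0.08, 1.26, 0, 0, 0, 7.9, 1, 0.06, 1.32, 0, 0, 0, 8.5, 1, 0.06, 1.32, 0, 0, 0, 8.5, 1]

```text
time_s: 9.55
tcp_pos: [0.6014, -0.1617, 0.0819]
ee_rot: [[-0.796, -0.605, 0.008], [-0.605, 0.796, 0.004], [-0.009, -0.002, -1.0]]
wrist_force: [1.7, -3.3, -1.9]
gripper_width: 0.007
```

```bash
python3 - <<'E'
from h import *
st();pegangle("b")
rows([(*pose("b",45),2)])
E
```

```text
9.55 [ 0.6014 -0.1617  0.0819] -142.76461521902672 F [ 1.7338 -3.2736 -1.8901] M [-0.5289 -0.9639  0.0077] 0.006653283172070794 [ -0.2949  28.9087 -10.2135  -0.2801 -50.4248 -52.2926]
peg r 0.05228217253894884 angle by pos 43.82897989217937 by yaw 45.46461521902671
2 rows
0.01,0.01,-0.01,-0.02,0.1,-0.05,1,
0.03,0.02,-0.03,-0.02,0.1,-0.09,1
```

```bash
python3 - <<'E'
from h import *
u=pose("b",44,g=.013)
print(pose("d",12,g=.016))
rows([(*u,2),(*lift(u,.145),3),(*lift(u,.145),1),(*pose("d",12,g=.016,z=.145),9),(*pose("d",12,g=.016,z=.145),1),(*pose("d",12,g=.016,z=.082),4)])
E
```

```text
(array([0.5181, 0.0549, 0.083 ]), -109.3)
20 rows
0,-0.16,-0.01,-0.02,0.1,-0.15,1,
0.01,-0.32,-0.03,-0.02,0.1,-0.29,1,
0,-0.32,-0.54,-0.02,0.1,-0.29,1,
0,-0.32,-1.06,-0.02,0.1,-0.29,1,
-0.01,-0.32,-1.58,-0.02,0.1,-0.29,1,
-0.01,-0.32,-1.58,-0.02,0.1,-0.29,1,
-0.19,0.33,-1.58,-0.03,0.1,-1,1,
-0.37,0.99,-1.58,-0.03,0.1,-1.72,1,
-0.55,1.64,-1.58,-0.03,0.1,-2.43,1,
-0.73,2.3,-1.58,-0.03,0.09,-3.14,1,
-0.91,2.95,-1.58,-0.04,0.09,-3.85,1,
-1.09,3.61,-1.57,-0.04,0.09,-4.56,1,
-1.27,4.26,-1.57,-0.04,0.09,-5.27,1,
-1.45,4.92,-1.57,-0.05,0.09,-5.98,1,
-1.63,5.57,-1.57,-0.05,0.09,-6.69,1,
-1.63,5.57,-1.57,-0.05,0.09,-6.69,1,
-1.63,5.57,-1.18,-0.05,0.09,-6.69,1,
-1.62,5.57,-0.79,-0.05,0.09,-6.69,1,
-1.62,5.57,-0.39,-0.05,0.09,-6.69,1,
-1.62,5.57,0,-0.05,0.09,-6.69,1
```

move_arm:
  motion: [0, -0.16, 0, 0, 0, 0, 1, 0, -0.32, 0, 0, 0, -0.2, 1, 0, -0.32, -0.5, 0, 0, -0.3, 1, 0, -0.32, -1, 0, 0, -0.3, 1, 0, -0.32, -1.6, 0, 0, -0.3, 1, 0, -0.32, -1.6, 0, 0, -0.3, 1, -0.2, 0.33, -1.6, 0, 0, -1, 1, -0.4, 1, -1.6, 0, 0, -1.7, 1, -0.55, 1.65, -1.6, 0, 0, -2.4, 1, -0.7, 2.3, -1.6, 0, 0, -3.1, 1, -0.9, 2.95, -1.6, 0, 0, -3.9, 1, -1.1, 3.6, -1.6, 0, 0, -4.6, 1, -1.3, 4.3, -1.6, 0, 0, -5.3, 1, -1.45, 4.9, -1.6, 0, 0, -6, 1, -1.63, 5.57, -1.6, 0, 0.1, -6.7, 1, -1.63, 5.57, -1.6, 0, 0.1, -6.7, 1, -1.63, 5.57, -1.2, 0, 0.1, -6.7, 1, -1.63, 5.57, -0.8, 0, 0.1, -6.7, 1, -1.63, 5.57, -0.4, 0, 0.1, -6.7, 1, -1.63, 5.57, 0, 0, 0.1, -6.7, 1]

```text
time_s: 11.22
tcp_pos: [0.5186, 0.055, 0.082]
ee_rot: [[-0.329, -0.944, 0.004], [-0.944, 0.329, -0.003], [0.001, -0.004, -1.0]]
wrist_force: [0.2, -0.1, 0.7]
gripper_width: 0.006
```

```bash
python3 - <<'E'
from h import *
st();print(pose("d",12,g=.016,z=.081))
rows([(*pose("d",12,g=.001,z=.081),3)]+arc("d",12,46,10,z=.081)+[(*pose("d",46,z=.081),2)])
E
```

```text
11.2167 [0.5186 0.055  0.082 ] -109.21565420476517 F [ 0.2237 -0.1147  0.6636] M [ 0.0969 -0.0444  0.0027] 0.006185430666183338 [ 24.0334  20.6798 -24.8958   0.32   -44.3001 -43.4777]
(array([0.5181, 0.0549, 0.081 ]), -109.3)
15 rows
0,-0.12,0.01,-0.05,-0.02,0.01,1,
0,-0.24,0.02,-0.05,-0.02,0.01,1,
0.01,-0.36,0.03,-0.05,-0.02,0.02,1,
-0.02,-0.46,0.03,-0.05,-0.01,0.7,1,
-0.05,-0.53,0.03,-0.05,-0.01,1.38,1,
-0.07,-0.61,0.03,-0.05,-0.01,2.06,1,
-0.09,-0.69,0.03,-0.05,-0.01,2.74,1,
-0.1,-0.76,0.03,-0.05,-0.01,3.42,1,
-0.11,-0.84,0.03,-0.05,-0.01,4.1,1,
-0.11,-0.92,0.03,-0.05,-0.01,4.78,1,
-0.11,-1,0.03,-0.05,0,5.46,1,
-0.1,-1.08,0.03,-0.05,0,6.14,1,
-0.09,-1.15,0.03,-0.05,0,6.82,1,
-0.09,-1.15,0.03,-0.05,0,6.82,1,
-0.09,-1.15,0.03,-0.05,0,6.82,1
```

move_arm:
  motion: [0, -0.12, 0, 0, 0, 0, 1, 0, -0.24, 0, 0, 0, 0, 1, 0, -0.36, 0, 0, 0, 0, 1, -0.02, -0.46, 0, 0, 0, 0.7, 1, -0.05, -0.53, 0, 0, 0, 1.4, 1, -0.07, -0.6, 0, 0, 0, 2.1, 1, -0.09, -0.7, 0, 0, 0, 2.7, 1, -0.1, -0.76, 0, 0, 0, 3.4, 1, -0.11, -0.84, 0, 0, 0, 4.1, 1, -0.11, -0.92, 0, 0, 0, 4.8, 1, -0.11, -1, 0, 0, 0, 5.5, 1, -0.1, -1.08, 0, 0, 0, 6.1, 1, -0.09, -1.15, 0, 0, 0, 6.7, 1, -0.09, -1.15, 0, 0, 0, 6.7, 1]

```text
time_s: 12.38
tcp_pos: [0.5639, 0.0435, 0.0834]
ee_rot: [[-0.796, -0.605, 0.004], [-0.605, 0.796, -0.002], [-0.003, -0.004, -1.0]]
wrist_force: [-1.9, 2.2, 1.8]
gripper_width: 0.006
```

```bash
python3 - <<'E'
from h import *
st();pegangle("d")
u=pose("d",45,g=.013)
# retreat, lift, go aside for a clear look (away from housing)
rows([(*u,2),(*lift(u,.145),3),(np.array([.55,.20,.16]),-142,4)])
E
```

```text
12.3833 [0.5639 0.0435 0.0834] -142.77262537150924 F [-1.8973  2.199   1.7824] M [0.7261 0.5362 0.0115] 0.0064671403050202735 [ 20.9264  24.1615 -18.6479   0.2456 -46.9853 -73.8666]
peg r 0.05315416214961862 angle by pos 46.2099163300619 by yaw 45.472625371509224
9 rows
0.01,0.18,0,-0.05,0.03,-0.05,1,
0.02,0.35,0.01,-0.05,0.03,-0.09,1,
0.02,0.35,-0.51,-0.05,0.03,-0.09,1,
0.02,0.35,-1.02,-0.05,0.03,-0.09,1,
0.02,0.34,-1.54,-0.05,0.03,-0.09,1,
-0.51,1.09,-1.64,-0.05,0.03,-0.11,1,
-1.04,1.83,-1.73,-0.05,0.03,-0.12,1,
-1.57,2.57,-1.83,-0.05,0.03,-0.14,1,
-2.1,3.32,-1.92,-0.05,0.03,-0.15,1
```

move_arm:
  motion: [0, 0.18, 0, 0, 0, 0, 1, 0, 0.35, 0, 0, 0, 0, 1, 0, 0.35, -0.5, 0, 0, 0, 1, 0, 0.35, -1, 0, 0, 0, 1, 0, 0.35, -1.6, 0, 0, 0, 1, -0.5, 1.1, -1.7, 0, 0, 0, 1, -1, 1.8, -1.8, 0, 0, 0, 1, -1.6, 2.6, -1.9, 0, 0, 0, 1, -2.1, 3.3, -2, 0, 0, 0, 1, -2.7, 4, -2, 0, 0, 0, 1, -3.2, 4.8, -2, 0, 0, 0, 1]

```text
time_s: 13.3
tcp_pos: [0.5496, 0.2761, 0.1641]
ee_rot: [[-0.796, -0.606, 0.007], [-0.606, 0.796, -0.0], [-0.005, -0.005, -1.0]]
wrist_force: [1.0, 0.5, -0.8]
gripper_width: 0.005
```

```bash
python3 - <<'E'
from h import *
st()
a=imaging.capture("top");b=imaging.capture("side");cv2.imwrite("pics/t3.png",a);cv2.imwrite("pics/s3.png",b)
a=cv2.resize(a[170:350,310:500],None,fx=2,fy=2,interpolation=cv2.INTER_CUBIC)
b=cv2.resize(b[220:400,230:430],None,fx=2,fy=2,interpolation=cv2.INTER_CUBIC)
cv2.imwrite('pics/z3.png',np.hstack([a,b]))
E
```

```text
13.3 [0.5496 0.2761 0.1641] -142.71416980694482 F [ 1.0207  0.4655 -0.7927] M [ 0.1009 -0.1659  0.0413] 0.00531730048007125 [ 41.8787  23.4909  -6.1991   0.3261 -60.0353 -94.7558]
```

View pics/z3.png

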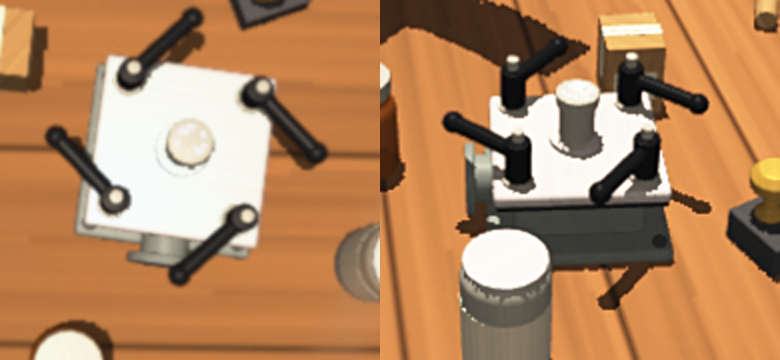

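```bash
python3 - <<'E'
from h import *
for L,u in zip("abcd",[(194,18),(318,153),(179,274),(57,136)]): tipang(L,"top",np.array(u)/2+[309.8,169.8])
u=pose("a",45,g=.014,z=.15)
rows([(*u,12),(*u,1),(*pose("a",45,g=.014,z=.081),4)])
E
```

```text
a top tip len 0.0670835014176502 ang 39.98750850897051
b top tip len 0.0667158972992456 ang 37.70392508254134
c top tip len 0.06509865393617369 ang 40.800447501591044
d top tip len 0.06561317715554207 ang 40.11930805839121
17 rows
0.15,-0.7,0.03,-0.05,0.06,-1.5,1,
0.31,-1.4,0.06,-0.06,0.06,-3,1,
0.46,-2.09,0.09,-0.06,0.05,-4.5,1,
0.62,-2.79,0.12,-0.06,0.05,-6.01,1,
0.77,-3.49,0.15,-0.07,0.04,-7.51,1,
0.92,-4.19,0.18,-0.07,0.04,-9.01,1,
1.08,-4.89,0.21,-0.07,0.04,-10.51,1,
1.23,-5.59,0.24,-0.08,0.03,-12.01,1,
1.39,-6.28,0.27,-0.08,0.03,-13.51,1,
1.54,-6.98,0.3,-0.08,0.02,-15.02,1,
1.7,-7.68,0.33,-0.08,0.02,-16.52,1,
1.85,-8.38,0.36,-0.09,0.01,-18.02,1,
1.85,-8.38,0.36,-0.09,0.01,-18.02,1,
1.85,-8.38,0.79,-0.09,0.01,-18.02,1,
1.85,-8.38,1.22,-0.09,0.01,-18.02,1,
1.86,-8.37,1.65,-0.09,0.01,-18.02,1,
1.86,-8.37,2.08,-0.09,0.01,-18.02,1
```

```bash
cat >> h.py <<'E'
def bars(img,cam,guess):
    """fit bar direction from dark pixels whose plane points (z=.098) lie near guessed bar"""
    g=cv2.cvtColor(img,cv2.COLOR_BGR2GRAY);v,u=np.where(g<45)
    P=onz(cam,np.c_[u,v],.098)[:,:2]
    for L in "abcd":
        k="abcd".index(L);Q=rot(YAW)@rot(-90*k);q=(P-C)@Q-.05
        th=guess[L]
        for _ in range(6):
            w=q@rot(-th);  # along-lever frame
            m=(w[:,0]>.022)&(w[:,0]<.056)&(abs(w[:,1])<.010)
            x,y=w[m].T
            s,b=np.polyfit(x,y,1); th-=np.degrees(np.arctan(s))
        m2=(w[:,0]>.03)&(w[:,0]<.09)&(abs(w[:,1])<.013)
        print(L,"bar ang %.1f off-axis %.1fmm n %d reach %.1f mm"%(th,b*1e3,m.sum(),w[m2,0].max()*1e3))
E
python3 - <<'E'
from h import *
for n,f in(("top","t3"),("side","s3"),):
    print(n);bars(cv2.imread(f"pics/{f}.png"),n,dict(a=40,b=38,c=41,d=40))
print("start");bars(cv2.imread("pics/top0.png"),"top",dict(a=4,b=3,c=12,d=12))
E
```

```text
top
a bar ang 41.7 off-axis 1.5mm n 146 reach 72.7 mm
b bar ang 49.9 off-axis 3.5mm n 108 reach 71.2 mm
c bar ang 40.6 off-axis -0.7mm n 109 reach 72.1 mm
d bar ang 48.7 off-axis 2.0mm n 70 reach 69.4 mm
side
a bar ang 38.3 off-axis -4.4mm n 98 reach 74.7 mm
b bar ang 41.3 off-axis 2.6mm n 126 reach 89.8 mm
c bar ang 40.7 off-axis 1.6mm n 132 reach 74.4 mm
d bar ang 40.2 off-axis 0.0mm n 125 reach 79.4 mm
start
a bar ang 2.8 off-axis -2.2mm n 195 reach 73.6 mm
b bar ang 4.9 off-axis -1.6mm n 232 reach 73.4 mm
c bar ang 12.0 off-axis -0.4mm n 130 reach 71.9 mm
d bar ang 12.8 off-axis -0.3mm n 113 reach 73.2 mm
```

```bash
sed -i 's/half=.015/half=.0105/; s/arcsin(.022\/R)/arcsin(.0175\/R)/' h.py; python3 - <<'E'
from h import *
u=pose("a",40,g=.014,z=.15)
rows([(*u,12),(*u,1),(*pose("a",40,g=.014,z=.081),4)])
E
```

```text
17 rows
0.16,-0.69,0.03,-0.05,0.06,-1.59,1,
0.31,-1.38,0.06,-0.06,0.05,-3.17,1,
0.47,-2.08,0.09,-0.06,0.05,-4.75,1,
0.62,-2.77,0.12,-0.06,0.05,-6.34,1,
0.78,-3.46,0.15,-0.07,0.04,-7.92,1,
0.93,-4.15,0.18,-0.07,0.04,-9.51,1,
1.09,-4.85,0.21,-0.07,0.03,-11.09,1,
1.24,-5.54,0.24,-0.08,0.03,-12.68,1,
1.4,-6.23,0.27,-0.08,0.02,-14.26,1,
1.55,-6.92,0.3,-0.08,0.02,-15.85,1,
1.71,-7.61,0.33,-0.08,0.01,-17.43,1,
1.86,-8.31,0.36,-0.09,0.01,-19.02,1,
1.86,-8.31,0.36,-0.09,0.01,-19.02,1,
1.86,-8.3,0.79,-0.09,0.01,-19.02,1,
1.87,-8.3,1.22,-0.09,0.01,-19.02,1,
1.87,-8.3,1.65,-0.09,0.01,-19.02,1,
1.87,-8.3,2.08,-0.09,0.01,-19.02,1
```

move_arm:
  motion: [0.16, -0.7, 0, 0, 0, -1.4, 1, 0.3, -1.4, 0, 0, 0, -2.8, 1, 0.47, -2.1, 0.1, 0, 0, -4.2, 1, 0.6, -2.8, 0.1, 0, 0, -5.6, 1, 0.8, -3.5, 0.1, 0, 0, -7, 1, 0.9, -4.2, 0.1, 0, 0, -8.4, 1, 1.1, -4.9, 0.1, 0, 0, -9.8, 1, 1.24, -5.5, 0.2, 0, 0, -11.2, 1, 1.4, -6.2, 0.2, 0, 0, -12.6, 1, 1.55, -6.9, 0.2, 0, 0, -14, 1, 1.7, -7.6, 0.2, 0, 0, -15.4, 1, 1.86, -8.3, 0.3, 0, 0, -16.8, 1, 1.86, -8.3, 0.3, 0, 0, -18.2, 1, 1.86, -8.3, 0.3, 0, 0, -19, 1, 1.86, -8.3, 0.3, 0, 0, -19, 1, 1.86, -8.3, 0.8, 0, 0, -19, 1, 1.86, -8.3, 1.2, 0, 0, -19, 1, 1.86, -8.3, 1.6, 0, 0, -19, 1, 1.86, -8.3, 2.05, 0, 0, -19, 1]

```text
time_s: 14.98
tcp_pos: [0.6933, -0.0292, 0.0825]
ee_rot: [[0.676, -0.737, 0.008], [-0.737, -0.676, -0.0], [0.006, -0.006, -1.0]]
wrist_force: [0.8, -0.3, 0.2]
gripper_width: 0.008
```

```bash
python3 - <<'E'
from h import *
st();print(pose("a",40,g=.014,z=.081))
rows([(*pose("a",40,g=.001,z=.081),3)]+arc("a",40,46,3,z=.081)+[(*pose("a",46,z=.081),2)])
E
```

```text
14.9833 [ 0.6933 -0.0292  0.0825] -47.46192409908826 F [ 0.7619 -0.3142  0.1613] M [ 0.0451 -0.057   0.0504] 0.008341359301250373 [ 10.9471  34.8262   0.8637   0.1129 -55.5703  31.5285]
(array([ 0.6929, -0.0296,  0.081 ]), -47.3)
8 rows
0,0.11,0.01,-0.07,-0.06,-0.01,1,
0,0.23,0.02,-0.07,-0.06,-0.02,1,
0,0.34,0.04,-0.07,-0.06,-0.03,1,
0.02,0.41,0.03,-0.07,-0.06,0.37,1,
0.03,0.45,0.03,-0.07,-0.06,0.77,1,
0.04,0.49,0.03,-0.07,-0.06,1.17,1,
0.04,0.49,0.03,-0.07,-0.06,1.17,1,
0.04,0.49,0.03,-0.07,-0.06,1.17,1
```

move_arm:
  motion: [0, 0.1, 0, 0, 0, 0, 1, 0, 0.2, 0, 0, 0, 0, 1, 0, 0.32, 0, 0, 0, 0, 1, 0.02, 0.41, 0, 0, 0, 0.4, 1, 0.03, 0.47, 0, 0, 0, 0.8, 1, 0.04, 0.52, 0, 0, 0, 1.1, 1, 0.04, 0.52, 0, 0, 0, 1.1, 1, 0.04, 0.52, 0, 0, 0, 1.1, 1]

```text
time_s: 15.65
tcp_pos: [0.6803, -0.0438, 0.0841]
ee_rot: [[0.603, -0.798, 0.012], [-0.798, -0.603, 0.001], [0.007, -0.01, -1.0]]
wrist_force: [1.6, 4.5, 2.0]
gripper_width: 0.001
```

```bash
python3 - <<'E'
from h import *
st();pegangle("a")
u=pose("a",45,g=.013,z=.081)
rows([(*u,2),(*lift(u,.145),3),(*lift(u,.145),1),(*pose("c",40,g=.016,z=.145),9),(*pose("c",40,g=.016,z=.145),1),(*pose("c",40,g=.016,z=.081),4)])
b=imaging.capture("side");cv2.imwrite("pics/s4.png",b[200:400,230:430])
E
```

```text
15.65 [ 0.6803 -0.0438  0.0841] -52.90082504742163 F [1.57   4.4569 1.9927] M [ 1.2844 -0.5837 -0.0096] 0.0008080350930088311 [  9.9125  33.585   -1.2473   0.107  -54.4651  27.127 ]
peg r 0.051466606506248964 angle by pos 45.72937713571378 by yaw 45.60082504742164
20 rows
-0.01,-0.17,0.04,-0.12,-0.08,-0.06,1,
-0.02,-0.34,0.08,-0.12,-0.08,-0.12,1,
-0.02,-0.34,-0.45,-0.12,-0.08,-0.12,1,
-0.01,-0.35,-0.99,-0.12,-0.08,-0.12,1,
-0.01,-0.36,-1.52,-0.12,-0.08,-0.12,1,
-0.01,-0.36,-1.52,-0.12,-0.08,-0.12,1,
-0.26,0.23,-1.53,-0.12,-0.08,-0.23,1,
-0.51,0.81,-1.53,-0.12,-0.08,-0.34,1,
-0.76,1.4,-1.54,-0.12,-0.08,-0.45,1,
-1.02,1.98,-1.55,-0.12,-0.08,-0.56,1,
-1.27,2.57,-1.56,-0.11,-0.08,-0.68,1,
-1.52,3.15,-1.57,-0.11,-0.08,-0.79,1,
-1.77,3.74,-1.57,-0.11,-0.08,-0.9,1,
-2.02,4.32,-1.58,-0.11,-0.08,-1.01,1,
-2.28,4.9,-1.59,-0.11,-0.09,-1.12,1,
-2.28,4.9,-1.59,-0.11,-0.09,-1.12,1,
-2.28,4.91,-1.19,-0.11,-0.09,-1.12,1,
-2.28,4.91,-0.79,-0.11,-0.09,-1.12,1,
-2.28,4.92,-0.39,-0.11,-0.09,-1.12,1,
-2.29,4.92,0.01,-0.11,-0.09,-1.12,1
```

View pics/s4.png

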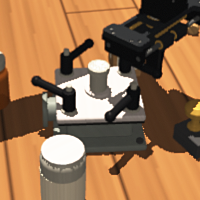

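move_arm:
  motion: [0, -0.17, 0, 0, 0, 0, 1, 0, -0.34, 0, -0.1, 0, 0, 1, 0, -0.34, -0.5, -0.1, 0, 0, 1, 0, -0.35, -1, -0.1, 0, 0, 1, 0, -0.35, -1.6, -0.1, 0, 0, 1, 0, -0.35, -1.6, -0.1, 0, 0, 1, -0.25, 0.23, -1.6, -0.1, 0, -0.2, 1, -0.5, 0.8, -1.6, -0.1, 0, -0.3, 1, -0.75, 1.4, -1.6, -0.1, 0, -0.45, 1, -1, 2, -1.6, -0.1, 0, -0.6, 1, -1.3, 2.6, -1.6, -0.1, 0, -0.7, 1, -1.5, 3.15, -1.6, -0.1, 0, -0.8, 1, -1.8, 3.7, -1.6, -0.1, 0, -0.9, 1, -2, 4.3, -1.6, -0.1, 0, -1, 1, -2.28, 4.9, -1.6, -0.1, -0.1, -1.1, 1, -2.28, 4.9, -1.6, -0.1, -0.1, -1.1, 1, -2.28, 4.9, -1.2, -0.1, -0.1, -1.1, 1, -2.28, 4.9, -0.8, -0.1, -0.1, -1.1, 1, -2.28, 4.9, -0.4, -0.1, -0.1, -1.1, 1, -2.28, 4.9, 0, -0.1, -0.1, -1.1, 1]

```text
time_s: 17.37
tcp_pos: [0.4694, -0.0895, 0.0808]
ee_rot: [[0.677, -0.736, -0.001], [-0.736, -0.677, 0.001], [-0.001, 0.0, -1.0]]
wrist_force: [-0.6, -0.3, 0.1]
gripper_width: 0.005
```

```bash
python3 - <<'E'
from h import *
st();print(pose("c",40,g=.016,z=.081))
rows([(*pose("c",40,g=.001,z=.081),3)]+arc("c",40,45,3,z=.081)+[(*pose("c",45,z=.081),2)])
E
```

```text
17.3667 [ 0.4694 -0.0895  0.0808] -47.37832348099491 F [-0.6344 -0.3016  0.1132] M [ 0.0515  0.0113 -0.0422] 0.004677749322272463 [  8.7019  17.2631 -30.5699  -0.0772 -42.2029  33.977 ]
(array([ 0.4682, -0.0896,  0.081 ]), -47.3)
8 rows
-0.01,-0.12,0,0,0.01,-0.01,1,
-0.01,-0.23,0,0,0.01,-0.01,1,
-0.02,-0.35,0,0,0.01,-0.02,1,
-0.03,-0.41,0,0,0.01,0.32,1,
-0.04,-0.45,0,0,0.01,0.65,1,
-0.05,-0.48,0,0,0.01,0.98,1,
-0.05,-0.48,0,0,0.01,0.98,1,
-0.05,-0.48,0,0,0.01,0.98,1
```

move_arm:
  motion: [0, -0.12, 0, 0, 0, 0, 1, 0, -0.23, 0, 0, 0, 0, 1, -0.02, -0.35, 0, 0, 0, 0, 1, -0.03, -0.41, 0, 0, 0, 0.3, 1, -0.04, -0.45, 0, 0, 0, 0.7, 1, -0.05, -0.49, 0, 0, 0, 1, 1, -0.05, -0.49, 0, 0, 0, 1, 1]

```text
time_s: 17.95
tcp_pos: [0.4828, -0.0751, 0.0817]
ee_rot: [[0.61, -0.792, -0.001], [-0.792, -0.61, -0.0], [-0.0, 0.001, -1.0]]
wrist_force: [-1.0, -3.6, -0.2]
gripper_width: 0.004
```

```bash
python3 - <<'E'
from h import *
st();pegangle("c")
u=pose("c",45,g=.013,z=.081)
v=pose("b",38,g=.015,z=.145)
rows([(*u,2),(*lift(u,.145),3),(*lift(u,.145),1),(*v,9)])
E
```

```text
17.95 [ 0.4828 -0.0751  0.0817] -52.374384072926816 F [-1.0165 -3.6316 -0.1999] M [-1.2556  0.2129  0.0098] 0.0036173048477393622 [ 10.2524  18.0799 -29.111    0.0204 -42.8668  27.3583]
peg r 0.05041908865010433 angle by pos 45.377523911530815 by yaw 45.07438407292682
15 rows
-0.01,0.17,0.01,0.01,0,-0.01,1,
-0.01,0.33,0.02,0.01,0,-0.01,1,
-0.01,0.33,-0.51,0.01,0,-0.01,1,
-0.01,0.33,-1.05,0.01,0,-0.01,1,
-0.01,0.33,-1.58,0.01,0,-0.01,1,
-0.01,0.33,-1.58,0.01,0,-0.01,1,
0.42,0.17,-1.58,0.01,0,1.83,1,
0.86,0.01,-1.58,0.01,0,3.67,1,
1.29,-0.15,-1.58,0.01,0,5.52,1,
1.73,-0.31,-1.58,0.01,0,7.36,1,
2.16,-0.47,-1.58,0.01,0,9.21,1,
2.6,-0.63,-1.58,0.01,0,11.05,1,
3.03,-0.79,-1.58,0.01,0,12.9,1,
3.47,-0.95,-1.58,0.01,0,14.74,1,
3.9,-1.11,-1.58,0.01,-0.01,16.59,1
```

move_arm:
  motion: [0, 0.17, 0, 0, 0, 0, 1, 0, 0.33, 0, 0, 0, 0, 1, 0, 0.33, -0.8, 0, 0, 0, 1, 0, 0.33, -1.6, 0, 0, 0, 1, 0, 0.33, -1.6, 0, 0, 0, 1, 0.3, 0.2, -1.6, 0, 0, 1.38, 1, 0.6, 0.1, -1.6, 0, 0, 2.76, 1, 0.9, 0, -1.6, 0, 0, 4.14, 1, 1.3, -0.1, -1.6, 0, 0, 5.52, 1, 1.6, -0.25, -1.6, 0, 0, 6.9, 1, 1.9, -0.4, -1.6, 0, 0, 8.3, 1, 2.2, -0.5, -1.6, 0, 0, 9.7, 1, 2.6, -0.63, -1.6, 0, 0, 11, 1, 2.9, -0.75, -1.6, 0, 0, 12.4, 1, 3.3, -0.9, -1.6, 0, 0, 13.8, 1, 3.6, -1, -1.6, 0, 0, 15.2, 1, 3.9, -1.1, -1.6, 0, 0, 16.6, 1, 3.9, -1.1, -1.6, 0, 0, 16.6, 1, 3.9, -1.1, -1.2, 0, 0, 16.6, 1, 3.9, -1.1, -0.8, 0, 0, 16.6, 1]

```text
time_s: 19.62
tcp_pos: [0.6134, -0.1718, 0.1146]
ee_rot: [[-0.71, -0.704, 0.003], [-0.704, 0.71, -0.0], [-0.002, -0.002, -1.0]]
wrist_force: [-0.6, 1.0, -0.2]
gripper_width: 0.008
```

```bash
python3 - <<'E'
from h import *
st();print(pose("b",38,g=.016,z=.081))
rows([(*pose("b",38,g=.015,z=.081),3),(*pose("b",38,g=.001,z=.081),3)]+arc("b",38,46,4,z=.081)+[(*pose("b",46,z=.081),2)])
E
```

```text
19.6167 [ 0.6134 -0.1718  0.1146] -135.23011512888183 F [-0.557   1.0125 -0.2459] M [ 0.1326 -0.0982 -0.0474] 0.007992966336844418 [ -1.1119  28.2242  -6.0164   0.0105 -55.6097 -44.1242]
(array([ 0.614 , -0.1724,  0.081 ]), -135.3)
12 rows
0,0,0.28,-0.02,0.02,0,1,
0,0,0.56,-0.02,0.02,0.01,1,
0,0.01,0.84,-0.02,0.02,0.01,1,
0,0.12,0.84,-0.02,0.02,0.01,1,
0,0.24,0.84,-0.02,0.02,0.01,1,
0,0.36,0.84,-0.02,0.02,0.01,1,
0.02,0.42,0.84,-0.02,0.02,0.41,1,
0.03,0.47,0.84,-0.02,0.02,0.81,1,
0.04,0.51,0.84,-0.02,0.02,1.21,1,
0.05,0.55,0.84,-0.02,0.02,1.61,1,
0.05,0.55,0.84,-0.02,0.02,1.61,1,
0.05,0.55,0.84,-0.02,0.02,1.61,1
```

move_arm:
  motion: [0, 0, 0.3, 0, 0, 0, 1, 0, 0, 0.6, 0, 0, 0, 1, 0, 0, 0.84, 0, 0, 0, 1, 0, 0.12, 0.84, 0, 0, 0, 1, 0, 0.24, 0.84, 0, 0, 0, 1, 0, 0.36, 0.84, 0, 0, 0, 1, 0.02, 0.42, 0.84, 0, 0, 0.4, 1, 0.03, 0.47, 0.84, 0, 0, 0.8, 1, 0.04, 0.51, 0.84, 0, 0, 1.2, 1, 0.05, 0.56, 0.84, 0, 0, 1.6, 1, 0.05, 0.56, 0.84, 0, 0, 1.6, 1]

```text
time_s: 20.53
tcp_pos: [0.5976, -0.1576, 0.0823]
ee_rot: [[-0.801, -0.599, 0.007], [-0.599, 0.801, -0.001], [-0.005, -0.005, -1.0]]
wrist_force: [2.7, -3.8, -1.0]
gripper_width: 0.001
```

```bash
python3 - <<'E'
from h import *
st();pegangle("b")
u=pose("b",45,g=.013,z=.081)
v=pose("d",40,g=.016,z=.145)
rows([(*u,2),(*lift(u,.145),2),(*lift(u,.145),1),(*v,10),(*v,1),(*pose("d",40,g=.016,z=.082),4)])
E
```

```text
20.5333 [ 0.5976 -0.1576  0.0823] -143.2076643110096 F [ 2.7483 -3.7726 -0.9636] M [-0.8302 -0.8775 -0.0164] 0.0012924374593780144 [  0.2501  28.4783 -11.0811   0.0967 -50.0331 -53.5204]
peg r 0.050525059080081654 angle by pos 45.192990248497495 by yaw 45.9076643110096
20 rows
0,-0.16,0.02,-0.06,0.06,-0.09,1,
0.01,-0.33,0.03,-0.06,0.06,-0.18,1,
0,-0.33,-0.77,-0.06,0.06,-0.18,1,
0,-0.34,-1.57,-0.06,0.06,-0.18,1,
0,-0.34,-1.57,-0.06,0.06,-0.18,1,
-0.22,0.19,-1.57,-0.06,0.06,-0.28,1,
-0.45,0.72,-1.57,-0.06,0.06,-0.38,1,
-0.67,1.24,-1.57,-0.06,0.06,-0.48,1,
-0.9,1.77,-1.57,-0.06,0.06,-0.58,1,
-1.12,2.3,-1.58,-0.06,0.05,-0.68,1,
-1.34,2.83,-1.58,-0.06,0.05,-0.78,1,
-1.57,3.35,-1.58,-0.06,0.05,-0.88,1,
-1.79,3.88,-1.58,-0.06,0.05,-0.98,1,
-2.01,4.41,-1.58,-0.06,0.05,-1.08,1,
-2.24,4.94,-1.58,-0.06,0.05,-1.18,1,
-2.24,4.94,-1.58,-0.06,0.05,-1.18,1,
-2.24,4.94,-1.19,-0.06,0.05,-1.18,1,
-2.23,4.94,-0.8,-0.06,0.05,-1.18,1,
-2.23,4.94,-0.4,-0.06,0.05,-1.18,1,
-2.23,4.94,-0.01,-0.06,0.05,-1.18,1
```

move_arm:
  motion: [0, -0.16, 0, 0, 0, 0, 1, 0, -0.33, 0, 0, 0, -0.2, 1, 0, -0.33, -0.8, 0, 0, -0.2, 1, 0, -0.33, -1.6, 0, 0, -0.2, 1, 0, -0.33, -1.6, 0, 0, -0.2, 1, -0.2, 0.2, -1.6, 0, 0, -0.3, 1, -0.45, 0.7, -1.6, 0, 0, -0.4, 1, -0.7, 1.2, -1.6, 0, 0, -0.5, 1, -0.9, 1.8, -1.6, 0, 0, -0.6, 1, -1.1, 2.3, -1.6, 0, 0, -0.7, 1, -1.3, 2.8, -1.6, 0, 0, -0.8, 1, -1.6, 3.4, -1.6, 0, 0, -0.9, 1, -1.8, 3.9, -1.6, 0, 0, -1, 1, -2, 4.4, -1.6, 0, 0, -1.1, 1, -2.24, 4.94, -1.6, 0, 0, -1.2, 1, -2.24, 4.94, -1.6, 0, 0, -1.2, 1, -2.24, 4.94, -1.2, 0, 0, -1.2, 1, -2.24, 4.94, -0.8, 0, 0, -1.2, 1, -2.24, 4.94, -0.4, 0, 0, -1.2, 1, -2.24, 4.94, 0, 0, 0, -1.2, 1]

```text
time_s: 22.2
tcp_pos: [0.5513, 0.0542, 0.0816]
ee_rot: [[-0.733, -0.68, 0.008], [-0.68, 0.733, -0.001], [-0.005, -0.006, -1.0]]
wrist_force: [1.2, 0.5, 0.4]
gripper_width: 0.007
```

```bash
python3 - <<'E'
from h import *
st();print(pose("d",40,g=.016,z=.081))
rows([(*pose("d",40,g=.001,z=.081),3)]+arc("d",40,45,3,z=.081)+[(*pose("d",45,z=.081),2)])
E
```

```text
22.2 [0.5513 0.0542 0.0816] -137.1646038028576 F [1.1814 0.4728 0.3744] M [ 0.0757 -0.1201  0.0409] 0.006616920346692585 [ 22.5065  23.2522 -20.5809   0.2958 -45.7557 -69.8777]
(array([0.5506, 0.0542, 0.081 ]), -137.3)
8 rows
0,-0.12,0.01,-0.07,0.06,0.01,1,
0.01,-0.24,0.01,-0.07,0.06,0.02,1,
0.01,-0.36,0.02,-0.07,0.06,0.03,1,
0,-0.42,0.02,-0.07,0.06,0.36,1,
-0.01,-0.46,0.02,-0.07,0.06,0.69,1,
-0.02,-0.49,0.02,-0.07,0.07,1.03,1,
-0.02,-0.49,0.02,-0.07,0.07,1.03,1,
-0.02,-0.49,0.02,-0.07,0.07,1.03,1
```

move_arm:
  motion: [0, -0.12, 0, 0, 0, 0, 1, 0, -0.24, 0, 0, 0, 0, 1, 0, -0.36, 0, 0, 0, 0, 1, 0, -0.42, 0, 0, 0, 0.36, 1, -0.01, -0.46, 0, 0, 0, 0.7, 1, -0.02, -0.5, 0, 0, 0, 1, 1, -0.02, -0.5, 0, 0, 0, 1, 1]

```text
time_s: 22.78
tcp_pos: [0.5665, 0.0406, 0.0831]
ee_rot: [[-0.79, -0.613, 0.01], [-0.613, 0.79, 0.001], [-0.009, -0.006, -1.0]]
wrist_force: [-1.5, 2.9, 1.2]
gripper_width: 0.009
```

```bash
python3 - <<'E'
from h import *
st();pegangle("d")
u=pose("d",45,g=.013,z=.081)
rows([(*u,2),(*lift(u,.155),3),(np.array([.6,.22,.155]),-97,7)])
E
```

```text
22.7833 [0.5665 0.0406 0.0831] -142.20603794429056 F [-1.5487  2.9425  1.1937] M [1.0033 0.2285 0.0203] 0.008598199419916975 [ 20.5251  24.2336 -18.5775   0.2134 -46.611  -72.8784]
peg r 0.05201979258742995 angle by pos 45.543575821810535 by yaw 44.906037944290546
12 rows
0.01,0.17,0.02,-0.06,0.1,0.01,1,
0.03,0.34,0.05,-0.06,0.1,0.02,1,
0.02,0.33,-0.57,-0.06,0.1,0.02,1,
0.02,0.33,-1.18,-0.06,0.1,0.02,1,
0.01,0.33,-1.8,-0.06,0.1,0.02,1,
-0.48,0.71,-1.8,-0.07,0.1,-1.28,1,
-0.97,1.1,-1.8,-0.08,0.09,-2.57,1,
-1.46,1.48,-1.79,-0.08,0.09,-3.86,1,
-1.95,1.87,-1.79,-0.09,0.09,-5.16,1,
-2.44,2.25,-1.79,-0.09,0.08,-6.45,1,
-2.93,2.64,-1.79,-0.1,0.08,-7.75,1,
-3.43,3.02,-1.79,-0.1,0.07,-9.04,1
```

move_arm:
  motion: [0, 0.17, 0, 0, 0, 0, 1, 0, 0.34, 0, 0, 0, 0, 1, 0, 0.33, -0.6, 0, 0, 0, 1, 0, 0.33, -1.2, 0, 0, 0, 1, 0, 0.33, -1.8, 0, 0, 0, 1, -0.5, 0.7, -1.8, 0, 0, -1.3, 1, -1, 1.1, -1.8, 0, 0, -2.6, 1, -1.5, 1.5, -1.8, 0, 0, -3.9, 1, -2, 1.9, -1.8, 0, 0, -5.2, 1, -2.4, 2.3, -1.8, 0, 0, -6.5, 1, -2.9, 2.6, -1.8, 0, 0, -7.8, 1, -3.4, 3, -1.8, 0, 0, -9, 1]

```text
time_s: 23.78
tcp_pos: [0.5997, 0.2196, 0.1562]
ee_rot: [[-0.119, -0.993, 0.011], [-0.993, 0.119, 0.001], [-0.002, -0.011, -1.0]]
wrist_force: [0.3, 0.5, 0.7]
gripper_width: 0.006
```

```bash
python3 - <<'E'
from h import *
st()
a=imaging.capture("top");b=imaging.capture("side");cv2.imwrite("pics/t5.png",a);cv2.imwrite("pics/s5.png",b)
bars(b,"side",dict(a=45,b=45,c=45,d=45));bars(a,"top",dict(a=45,b=45,c=45,d=45))
a=cv2.resize(a[170:350,310:500],None,fx=2,fy=2,interpolation=cv2.INTER_CUBIC)
b=cv2.resize(b[220:400,230:430],None,fx=2,fy=2,interpolation=cv2.INTER_CUBIC)
cv2.imwrite('pics/z5.png',np.hstack([a,b]))
u=pose("a",45,g=.015,z=.145)
rows([(*u,12),(*u,2),(*pose("a",45,g=.015,z=.08),4)])
E
```

```text
23.7833 [0.5997 0.2196 0.1562] -96.86107864332205 F [0.285  0.497  0.7164] M [ 0.0817 -0.1409 -0.0423] 0.005710652210088481 [ 34.7631  25.92    -3.4669   0.3772 -60.0679 -41.8115]
a bar ang 45.5 off-axis -1.2mm n 115 reach 75.4 mm
b bar ang 46.1 off-axis 2.0mm n 129 reach 89.5 mm
c bar ang 46.0 off-axis 2.7mm n 122 reach 75.2 mm
d bar ang 46.7 off-axis 1.0mm n 121 reach 88.2 mm
a bar ang 45.8 off-axis 1.0mm n 142 reach 73.3 mm
b bar ang 52.7 off-axis 0.2mm n 91 reach 69.8 mm
c bar ang 43.5 off-axis -0.6mm n 108 reach 71.6 mm
d bar ang 48.8 off-axis 2.2mm n 93 reach 72.3 mm
18 rows
0.51,-0.25,0.02,-0.14,0.03,-0.74,1,
1.01,-0.51,0.05,-0.14,0.03,-1.49,1,
1.52,-0.76,0.07,-0.14,0.02,-2.23,1,
2.02,-1.02,0.1,-0.14,0.02,-2.97,1,
2.53,-1.27,0.12,-0.14,0.01,-3.72,1,
3.04,-1.52,0.14,-0.14,0.01,-4.46,1,
3.54,-1.78,0.17,-0.14,0,-5.2,1,
4.05,-2.03,0.19,-0.14,0,-5.95,1,
4.55,-2.28,0.21,-0.14,-0.01,-6.69,1,
5.06,-2.54,0.24,-0.14,-0.01,-7.43,1,
5.56,-2.79,0.26,-0.14,-0.02,-8.18,1,
6.07,-3.05,0.29,-0.14,-0.02,-8.92,1,
6.07,-3.05,0.29,-0.14,-0.02,-8.92,1,
6.07,-3.05,0.29,-0.14,-0.02,-8.92,1,
6.07,-3.04,0.69,-0.14,-0.02,-8.92,1,
6.07,-3.04,1.1,-0.14,-0.02,-8.92,1,
6.07,-3.03,1.5,-0.14,-0.02,-8.92,1,
6.08,-3.03,1.91,-0.14,-0.02,-8.92,1
```

View pics/z5.png

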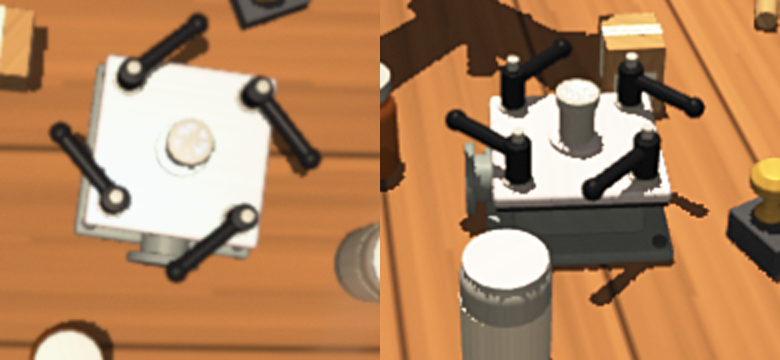

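move_arm:
  motion: [0.5, -0.25, 0, 0, 0, -0.7, 1, 1, -0.5, 0, 0, 0, -1.5, 1, 1.5, -0.75, 0, 0, 0, -2.2, 1, 2, -1, 0.1, 0, 0, -3, 1, 2.5, -1.3, 0.1, -0.1, 0, -3.7, 1, 3, -1.5, 0.1, -0.1, 0, -4.5, 1, 3.5, -1.8, 0.1, -0.1, 0, -5.2, 1, 4, -2, 0.1, -0.1, 0, -6, 1, 4.6, -2.3, 0.1, -0.1, 0, -6.7, 1, 5.1, -2.5, 0.1, -0.1, 0, -7.4, 1, 5.6, -2.8, 0.2, -0.1, 0, -8.2, 1, 6.07, -3.05, 0.2, -0.1, 0, -8.9, 1, 6.07, -3.05, 0.3, -0.1, 0, -8.9, 1, 6.07, -3.05, 0.3, -0.1, 0, -8.9, 1, 6.07, -3.05, 0.7, -0.1, 0, -8.9, 1, 6.07, -3.05, 1.1, -0.1, 0, -8.9, 1, 6.07, -3.05, 1.5, -0.1, 0, -8.9, 1, 6.07, -3.05, 1.9, -0.1, 0, -8.9, 1]

```text
time_s: 25.38
tcp_pos: [0.6926, -0.0327, 0.0803]
ee_rot: [[0.61, -0.792, 0.004], [-0.792, -0.61, -0.001], [0.003, -0.003, -1.0]]
wrist_force: [-0.5, 0.1, -0.3]
gripper_width: 0.005
```

```bash
python3 - <<'E'
from h import *
st();print(pose("a",45,g=.015,z=.08))
rows([(*pose("a",45,g=.001,z=.081),3)]+arc("a",45,91,13,z=.081)+[(*pose("a",91,g=-.003,z=.081),2)])
E
```

```text
25.3833 [ 0.6926 -0.0327  0.0803] -52.40323371551111 F [-0.5042  0.1111 -0.2605] M [0.0507 0.0276 0.0247] 0.005170577590840104 [ 10.6594  35.0171   0.8772   0.0944 -55.635   26.8845]
(array([ 0.6923, -0.0338,  0.08  ]), -52.3)
18 rows
0.01,0.12,-0.01,-0.03,-0.03,-0.01,1,
0.01,0.25,-0.01,-0.03,-0.03,-0.01,1,
0.02,0.37,-0.02,-0.03,-0.03,-0.02,1,
0.04,0.47,-0.02,-0.03,-0.03,0.69,1,
0.06,0.55,-0.02,-0.04,-0.03,1.39,1,
0.08,0.63,-0.02,-0.04,-0.03,2.1,1,
0.09,0.7,-0.02,-0.04,-0.03,2.81,1,
0.09,0.78,-0.02,-0.04,-0.03,3.52,1,
0.1,0.86,-0.02,-0.04,-0.03,4.23,1,
0.09,0.94,-0.02,-0.04,-0.03,4.93,1,
0.08,1.02,-0.02,-0.04,-0.03,5.64,1,
0.07,1.1,-0.02,-0.04,-0.02,6.35,1,
0.05,1.17,-0.02,-0.04,-0.02,7.06,1,
0.03,1.25,-0.02,-0.04,-0.02,7.76,1,
0,1.32,-0.02,-0.04,-0.02,8.47,1,
-0.03,1.39,-0.02,-0.05,-0.02,9.18,1,
-0.06,1.42,-0.02,-0.05,-0.02,9.18,1,
-0.09,1.45,-0.02,-0.05,-0.02,9.18,1
```

move_arm:
  motion: [0, 0.12, 0, 0, 0, 0, 1, 0, 0.25, 0, 0, 0, 0, 1, 0.02, 0.37, 0, 0, 0, 0, 1, 0.04, 0.47, 0, 0, 0, 0.7, 1, 0.06, 0.55, 0, 0, 0, 1.4, 1, 0.08, 0.63, 0, 0, 0, 2.1, 1, 0.09, 0.7, 0, 0, 0, 2.8, 1, 0.09, 0.78, 0, 0, 0, 3.5, 1, 0.1, 0.86, 0, 0, 0, 4.2, 1, 0.09, 0.94, 0, 0, 0, 4.9, 1, 0.08, 1.02, 0, 0, 0, 5.6, 1, 0.07, 1.1, 0, 0, 0, 6.4, 1, 0.05, 1.17, 0, 0, 0, 7.1, 1, 0.03, 1.25, 0, 0, 0, 7.8, 1, 0, 1.32, 0, 0, 0, 8.5, 1, -0.03, 1.4, 0, 0, 0, 9.2, 1, -0.06, 1.43, 0, 0, 0, 9.2, 1, -0.08, 1.46, 0, 0, 0, 9.2, 1, -0.08, 1.46, 0, 0, 0, 9.2, 1]

```text
time_s: 26.97
tcp_pos: [0.6481, -0.0653, 0.0824]
ee_rot: [[-0.144, -0.99, 0.014], [-0.99, 0.144, -0.0], [-0.002, -0.014, -1.0]]
wrist_force: [6.6, 0.4, -2.9]
gripper_width: 0.0
```

```bash
python3 - <<'E'
from h import *
st();pegangle("a")
rows([(*pose("a",91,g=-.006,z=.081),2)])
u=pose("a",90,g=.013,z=.082)
v=pose("c",45,g=.016,z=.145)
rows([(*u,2),(*lift(u,.145),2),(*lift(u,.145),1),(*v,9),(*v,1),(*pose("c",45,g=.016,z=.082),4)])
E
```

```text
26.9667 [ 0.6481 -0.0653  0.0824] -98.25157164308374 F [ 6.5723  0.4269 -2.8783] M [ 0.1541 -2.1318  0.0072] 0.0004888148912041501 [  8.5068  31.0585  -6.3156   0.1599 -51.8063 -16.8572]
peg r 0.0508313216019154 angle by pos 90.52580357629321 by yaw 90.95157164308375
2 rows
0.01,0.08,0.02,-0.16,0.02,0,1,
0.01,0.16,0.03,-0.16,0.02,0.01,1
19 rows
0,-0.17,0.01,-0.16,0.02,-0.1,1,
0,-0.34,0.01,-0.16,0.02,-0.19,1,
0,-0.35,-0.77,-0.16,0.02,-0.19,1,
-0.01,-0.36,-1.56,-0.16,0.02,-0.19,1,
-0.01,-0.36,-1.56,-0.16,0.02,-0.19,1,
0.12,0.16,-1.57,-0.17,0.01,-1.19,1,
0.24,0.68,-1.58,-0.17,0.01,-2.19,1,
0.37,1.2,-1.58,-0.17,0,-3.19,1,
0.49,1.72,-1.59,-0.17,-0.01,-4.19,1,
0.62,2.24,-1.6,-0.17,-0.01,-5.19,1,
0.74,2.76,-1.61,-0.17,-0.02,-6.19,1,
0.87,3.29,-1.61,-0.17,-0.03,-7.19,1,
0.99,3.81,-1.62,-0.17,-0.04,-8.19,1,
1.12,4.33,-1.63,-0.16,-0.04,-9.19,1,
1.12,4.33,-1.63,-0.16,-0.04,-9.19,1,
1.12,4.33,-1.24,-0.16,-0.04,-9.19,1,
1.12,4.34,-0.84,-0.16,-0.04,-9.19,1,
1.12,4.34,-0.45,-0.16,-0.04,-9.19,1,
1.12,4.35,-0.05,-0.16,-0.04,-9.19,1
```

move_arm:
  motion: [0, 0.08, 0, -0.1, 0, 0, 1, 0, 0.16, 0, -0.1, 0, 0, 1, 0, 0.22, 0, -0.1, 0, 0, 1, 0, 0.22, 0, -0.1, 0, 0, 1]

```text
time_s: 27.3
tcp_pos: [0.648, -0.0645, 0.0849]
ee_rot: [[-0.14, -0.99, 0.027], [-0.99, 0.14, 0.001], [-0.005, -0.027, -1.0]]
wrist_force: [16.9, -4.6, -10.8]
gripper_width: 0.006
```

```bash
python3 - <<'E'
from h import *
st();pegangle("a")
u=pose("a",91,g=.013,z=.082)
v=pose("c",45,g=.016,z=.145)
rows([(*u,2),(*lift(u,.145),2),(*lift(u,.145),1),(*v,9),(*v,1),(*pose("c",45,g=.016,z=.082),4)])
E
```

```text
27.3 [ 0.648  -0.0645  0.0849] -98.0476906056603 F [ 16.8698  -4.5525 -10.7914] M [-1.2894 -5.1855  0.0168] 0.005679193841862142 [  8.6109  30.5676  -6.8424   0.237  -51.0389 -16.8087]
peg r 0.050000363930918085 angle by pos 90.7927166570611 by yaw 90.7476906056603
19 rows
0.02,-0.16,0.04,-0.31,0.05,0.02,1,
0.03,-0.32,0.08,-0.31,0.05,0.05,1,
0.03,-0.34,-0.71,-0.31,0.05,0.05,1,
0.03,-0.36,-1.49,-0.31,0.05,0.05,1,
0.03,-0.36,-1.49,-0.31,0.05,0.05,1,
0.15,0.16,-1.51,-0.31,0.04,-0.97,1,
0.27,0.68,-1.52,-0.31,0.03,-1.99,1,
0.39,1.19,-1.54,-0.31,0.01,-3.02,1,
0.51,1.71,-1.55,-0.31,0,-4.04,1,
0.63,2.23,-1.57,-0.31,-0.02,-5.06,1,
0.75,2.75,-1.58,-0.31,-0.03,-6.08,1,
0.87,3.27,-1.59,-0.31,-0.04,-7.11,1,
1,3.79,-1.61,-0.31,-0.06,-8.13,1,
1.12,4.31,-1.62,-0.31,-0.07,-9.15,1,
1.12,4.31,-1.62,-0.31,-0.07,-9.15,1,
1.12,4.32,-1.23,-0.31,-0.07,-9.15,1,
1.12,4.33,-0.84,-0.31,-0.07,-9.15,1,
1.12,4.34,-0.44,-0.31,-0.07,-9.15,1,
1.12,4.35,-0.05,-0.31,-0.07,-9.15,1
```

move_arm:
  motion: [0, -0.16, 0, -0.3, 0, 0, 1, 0.03, -0.32, 0, -0.3, 0, 0, 1, 0.03, -0.34, -0.8, -0.3, 0, 0, 1, 0.03, -0.36, -1.6, -0.3, 0, 0, 1, 0.03, -0.36, -1.6, -0.3, 0, 0, 1, 0.15, 0.16, -1.6, -0.3, 0, -1, 1, 0.27, 0.7, -1.6, -0.3, 0, -2, 1, 0.4, 1.2, -1.6, -0.3, 0, -3, 1, 0.5, 1.7, -1.6, -0.3, 0, -4, 1, 0.63, 2.2, -1.6, -0.3, 0, -5, 1, 0.75, 2.75, -1.6, -0.3, 0, -6.1, 1, 0.87, 3.3, -1.6, -0.3, 0, -7.1, 1, 1, 3.8, -1.6, -0.3, 0, -8.1, 1, 1.12, 4.3, -1.6, -0.3, 0, -9.1, 1, 1.12, 4.3, -1.6, -0.3, 0, -9.1, 1, 1.12, 4.3, -1.2, -0.3, 0, -9.1, 1, 1.12, 4.32, -0.8, -0.3, 0, -9.1, 1, 1.12, 4.33, -0.4, -0.3, 0, -9.1, 1, 1.12, 4.34, -0.05, -0.3, 0, -9.1, 1]

```text
time_s: 28.88
tcp_pos: [0.4697, -0.0846, 0.0819]
ee_rot: [[0.608, -0.794, 0.003], [-0.794, -0.608, -0.006], [0.006, 0.001, -1.0]]
wrist_force: [0.0, 0.9, 0.8]
gripper_width: 0.003
```

```bash
python3 - <<'E'
from h import *
st();print(pose("c",45,g=.016,z=.08))
rows([(*pose("c",45,g=.001,z=.081),3)]+arc("c",45,91,13,z=.081)+[(*pose("c",91,g=-.007,z=.081),3)])
E
```

```text
28.8833 [ 0.4697 -0.0846  0.0819] -52.568913394448906 F [0.0348 0.9495 0.8398] M [ 0.0468 -0.0096  0.0332] 0.00270109107443947 [  9.5822  16.9914 -31.009    0.5173 -41.8833  27.4639]
(array([ 0.4695, -0.0846,  0.08  ]), -52.3)
19 rows
0,-0.12,0.01,0.01,-0.07,-0.02,1,
0,-0.25,0.01,0.01,-0.07,-0.04,1,
0,-0.37,0.02,0.01,-0.07,-0.05,1,
-0.03,-0.47,0.02,0.01,-0.07,0.65,1,
-0.05,-0.55,0.02,0.01,-0.07,1.36,1,
-0.07,-0.62,0.02,0,-0.07,2.07,1,
-0.08,-0.7,0.02,0,-0.07,2.78,1,
-0.08,-0.78,0.02,0,-0.07,3.48,1,
-0.08,-0.86,0.02,0,-0.07,4.19,1,
-0.08,-0.94,0.02,0,-0.07,4.9,1,
-0.07,-1.02,0.02,-0.01,-0.07,5.61,1,
-0.06,-1.1,0.02,-0.01,-0.07,6.32,1,
-0.04,-1.17,0.02,-0.01,-0.07,7.02,1,
-0.02,-1.25,0.02,-0.01,-0.07,7.73,1,
0.01,-1.32,0.02,-0.02,-0.07,8.44,1,
0.04,-1.39,0.02,-0.02,-0.07,9.15,1,
0.08,-1.43,0.02,-0.02,-0.07,9.15,1,
0.13,-1.48,0.02,-0.02,-0.07,9.15,1,
0.17,-1.52,0.02,-0.02,-0.07,9.15,1
```

move_arm:
  motion: [0, -0.12, 0, 0, 0, 0, 1, 0, -0.25, 0, 0, 0, 0, 1, 0, -0.37, 0.02, 0, 0, 0, 1, -0.03, -0.47, 0.02, 0, 0, 0.7, 1, -0.05, -0.55, 0.02, 0, 0, 1.4, 1, -0.07, -0.62, 0.02, 0, 0, 2.1, 1, -0.08, -0.7, 0.02, 0, 0, 2.8, 1, -0.08, -0.78, 0.02, 0, 0, 3.5, 1, -0.08, -0.86, 0.02, 0, 0, 4.2, 1, -0.08, -0.94, 0.02, 0, 0, 4.9, 1, -0.07, -1.02, 0.02, 0, 0, 5.6, 1, -0.06, -1.1, 0.02, 0, 0, 6.3, 1, -0.04, -1.17, 0.02, 0, 0, 7, 1, -0.02, -1.25, 0.02, 0, 0, 7.7, 1, 0.01, -1.32, 0.02, 0, 0, 8.4, 1, 0.04, -1.4, 0.02, 0, 0, 9.1, 1, 0.08, -1.43, 0.02, 0, 0, 9.1, 1, 0.12, -1.47, 0.02, 0, 0, 9.1, 1, 0.15, -1.5, 0.02, 0, 0, 9.1, 1, 0.15, -1.5, 0.02, 0, 0, 9.1, 1]

```text
time_s: 30.55
tcp_pos: [0.5167, -0.0528, 0.081]
ee_rot: [[-0.14, -0.99, -0.007], [-0.99, 0.14, -0.006], [0.007, 0.006, -1.0]]
wrist_force: [-11.6, 4.0, 8.3]
gripper_width: 0.007
```

```bash
python3 - <<'E'
from h import *
st();pegangle("c")
u=pose("c",91,g=.013,z=.082)
v=pose("b",45,g=.016,z=.145)
rows([(*u,2),(*lift(u,.145),2),(*lift(u,.145),1),(*v,9),(*v,1),(*pose("b",45,g=.016,z=.082),4)])
E
```

```text
30.55 [ 0.5167 -0.0528  0.081 ] -98.02205752852336 F [-11.6168   3.9986   8.3214] M [1.3056 3.1661 0.0029] 0.0074463231849834 [ 12.2351  20.8207 -24.8646   0.3343 -44.7579 -20.4965]
peg r 0.0501388523139249 angle by pos 93.16305286679773 by yaw 90.72205752852335
19 rows
-0.01,0.18,-0.01,0.07,-0.07,0.03,1,
-0.01,0.37,-0.02,0.07,-0.07,0.06,1,
-0.01,0.37,-0.81,0.07,-0.07,0.06,1,
0,0.38,-1.6,0.07,-0.07,0.06,1,
0,0.38,-1.6,0.07,-0.07,0.06,1,
0.29,0.04,-1.6,0.06,-0.08,1.03,1,
0.58,-0.29,-1.6,0.06,-0.08,2.01,1,
0.87,-0.63,-1.6,0.06,-0.08,2.99,1,
1.16,-0.96,-1.6,0.05,-0.09,3.97,1,
1.45,-1.3,-1.6,0.05,-0.09,4.94,1,
1.74,-1.63,-1.6,0.05,-0.09,5.92,1,
2.03,-1.97,-1.6,0.04,-0.09,6.9,1,
2.32,-2.3,-1.6,0.04,-0.09,7.88,1,
2.61,-2.64,-1.6,0.03,-0.1,8.86,1,
2.61,-2.64,-1.6,0.03,-0.1,8.86,1,
2.61,-2.64,-1.2,0.03,-0.1,8.86,1,
2.61,-2.64,-0.81,0.03,-0.1,8.86,1,
2.61,-2.65,-0.42,0.03,-0.1,8.86,1,
2.6,-2.65,-0.02,0.03,-0.1,8.86,1
```

move_arm:
  motion: [0, 0.18, 0, 0, 0, 0, 1, 0, 0.37, 0, 0, 0, 0, 1, 0, 0.37, -0.8, 0, 0, 0, 1, 0, 0.38, -1.6, 0, 0, 0, 1, 0, 0.38, -1.6, 0, 0, 0, 1, 0.3, 0.04, -1.6, 0, 0, 1, 1, 0.6, -0.3, -1.6, 0, 0, 2, 1, 0.9, -0.6, -1.6, 0, 0, 3, 1, 1.2, -1, -1.6, 0, 0, 4, 1, 1.5, -1.3, -1.6, 0, 0, 5, 1, 1.75, -1.6, -1.6, 0, 0, 6, 1, 2, -2, -1.6, 0, 0, 6.9, 1, 2.3, -2.3, -1.6, 0, 0, 7.9, 1, 2.6, -2.64, -1.6, 0, -0.1, 8.9, 1, 2.6, -2.64, -1.6, 0, -0.1, 8.9, 1, 2.6, -2.64, -1.2, 0, -0.1, 8.9, 1, 2.6, -2.64, -0.8, 0, -0.1, 8.9, 1, 2.6, -2.65, -0.4, 0, -0.1, 8.9, 1, 2.6, -2.65, 0, 0, -0.1, 8.9, 1]

```text
time_s: 32.13
tcp_pos: [0.6076, -0.1702, 0.081]
ee_rot: [[-0.792, -0.61, 0.0], [-0.61, 0.792, 0.001], [-0.001, 0.001, -1.0]]
wrist_force: [-0.0, -1.4, 0.0]
gripper_width: 0.004
```

```bash
python3 - <<'E'
from h import *
st();print(pose("b",45,g=.016,z=.08))
rows([(*pose("b",45,g=.001,z=.081),3)]+arc("b",45,91,13,z=.081)+[(*pose("b",91,g=-.007,z=.081),3)])
E
```

```text
32.1333 [ 0.6076 -0.1702  0.081 ] -142.40233910408924 F [-0.0296 -1.3905  0.0084] M [ 0.0666 -0.1719  0.0586] 0.0042927168740009795 [ -1.0197  29.8203  -8.7523  -0.1078 -51.4138 -51.3154]
(array([ 0.607 , -0.1707,  0.08  ]), -142.3)
19 rows
0.01,0.12,0,0.01,0.01,-0.01,1,
0.01,0.25,0,0.01,0.01,-0.01,1,
0.02,0.37,0,0.01,0.01,-0.02,1,
0.05,0.47,0,0.01,0.01,0.69,1,
0.07,0.55,0,0.01,0.01,1.39,1,
0.08,0.63,0,0.01,0.01,2.1,1,
0.09,0.71,0,0.01,0.01,2.81,1,
0.1,0.78,0,0.01,0.01,3.52,1,
0.1,0.86,0,0.01,0.01,4.23,1,
0.09,0.94,0,0.01,0.01,4.93,1,
0.09,1.02,0,0.01,0.01,5.64,1,
0.07,1.1,0,0.01,0.01,6.35,1,
0.05,1.17,0,0.01,0.01,7.06,1,
0.03,1.25,0,0.02,0.01,7.76,1,
0,1.32,0,0.02,0.01,8.47,1,
-0.03,1.4,0,0.02,0.01,9.18,1,
-0.07,1.44,0,0.02,0.01,9.18,1,
-0.11,1.48,0,0.02,0.01,9.18,1,
-0.16,1.52,0,0.02,0.01,9.18,1
```

move_arm:
  motion: [0, 0.12, 0, 0, 0, 0, 1, 0, 0.25, 0, 0, 0, 0, 1, 0.02, 0.37, 0, 0, 0, 0, 1, 0.05, 0.47, 0, 0, 0, 0.7, 1, 0.07, 0.55, 0, 0, 0, 1.4, 1, 0.08, 0.63, 0, 0, 0, 2.1, 1, 0.09, 0.7, 0, 0, 0, 2.8, 1, 0.1, 0.78, 0, 0, 0, 3.5, 1, 0.1, 0.86, 0, 0, 0, 4.2, 1, 0.09, 0.94, 0, 0, 0, 4.9, 1, 0.09, 1.02, 0, 0, 0, 5.6, 1, 0.07, 1.1, 0, 0, 0, 6.4, 1, 0.05, 1.17, 0, 0, 0, 7.1, 1, 0.03, 1.25, 0, 0, 0, 7.8, 1, 0, 1.32, 0, 0, 0, 8.5, 1, -0.03, 1.4, 0, 0, 0, 9.2, 1, -0.07, 1.44, 0, 0, 0, 9.2, 1, -0.11, 1.48, 0, 0, 0, 9.2, 1, -0.16, 1.53, 0, 0, 0, 9.2, 1, -0.16, 1.53, 0, 0, 0, 9.2, 1]

```text
time_s: 33.8
tcp_pos: [0.5757, -0.1243, 0.083]
ee_rot: [[-0.99, 0.144, 0.002], [0.144, 0.99, -0.008], [-0.003, -0.008, -1.0]]
wrist_force: [1.8, -27.4, -5.5]
gripper_width: 0.002
```

```bash
python3 - <<'E'
from h import *
st();pegangle("b")
u=pose("b",91,g=.013,z=.082)
v=pose("d",45,g=.016,z=.145)
rows([(*u,2),(*lift(u,.145),2),(*lift(u,.145),1),(*v,9),(*v,1),(*pose("d",45,g=.016,z=.082),4)])
E
```

```text
33.8 [ 0.5757 -0.1243  0.083 ] 171.71612797875383 F [  1.794  -27.4071  -5.5055] M [-8.05   -0.9056  0.0159] 0.0019419491849538171 [   3.806    26.1388  -15.3753    0.6088  -48.4224 -102.4942]
peg r 0.049746875172727356 angle by pos 92.35817979882398 by yaw 90.98387202124616
19 rows
0.01,-0.18,0.01,-0.05,-0.14,-36,1,
0.03,-0.35,0.03,-0.09,0.03,0,1,
0.02,-0.36,-0.76,-0.09,0.03,0,1,
0.02,-0.36,-1.55,-0.09,0.03,0,1,
0.02,-0.36,-1.55,-0.09,0.03,0,1,
0.14,0.15,-1.55,-0.09,0.03,-1.02,1,
0.27,0.67,-1.56,-0.09,0.02,-2.04,1,
0.39,1.19,-1.56,-0.09,0.02,-3.06,1,
0.52,1.71,-1.56,-0.09,0.02,-4.09,1,
0.64,2.23,-1.57,-0.09,0.01,-5.11,1,
0.76,2.74,-1.57,-0.09,0.01,-6.13,1,
0.89,3.26,-1.58,-0.09,0,-7.15,1,
1.01,3.78,-1.58,-0.09,0,-8.17,1,
1.13,4.3,-1.59,-0.09,0,-9.2,1,
1.13,4.3,-1.59,-0.09,0,-9.2,1,
1.13,4.3,-1.19,-0.09,0,-9.2,1,
1.13,4.31,-0.8,-0.09,0,-9.2,1,
1.14,4.31,-0.4,-0.09,0,-9.2,1,
1.14,4.31,-0.01,-0.09,0,-9.2,1
```

move_arm:
  motion: [0, -0.18, 0, 0, 0, 0, 1, 0.03, -0.35, 0, 0, 0, 0, 1, 0.02, -0.36, -0.8, 0, 0, 0, 1, 0.02, -0.36, -1.6, 0, 0, 0, 1, 0.02, -0.36, -1.6, 0, 0, 0, 1, 0.14, 0.15, -1.6, 0, 0, -1, 1, 0.27, 0.7, -1.6, 0, 0, -2, 1, 0.4, 1.2, -1.6, 0, 0, -3, 1, 0.5, 1.7, -1.6, 0, 0, -4, 1, 0.64, 2.2, -1.6, 0, 0, -5.1, 1, 0.76, 2.7, -1.6, 0, 0, -6.1, 1, 0.9, 3.3, -1.6, 0, 0, -7.1, 1, 1, 3.8, -1.6, 0, 0, -8.2, 1, 1.13, 4.3, -1.6, -0.1, 0, -9.2, 1, 1.13, 4.3, -1.6, -0.1, 0, -9.2, 1, 1.13, 4.3, -1.2, -0.1, 0, -9.2, 1, 1.13, 4.3, -0.8, -0.1, 0, -9.2, 1, 1.13, 4.3, -0.4, -0.1, 0, -9.2, 1, 1.13, 4.3, 0, -0.1, 0, -9.2, 1]

```text
time_s: 35.38
tcp_pos: [0.556, 0.0528, 0.0819]
ee_rot: [[-0.791, -0.612, 0.002], [-0.612, 0.791, 0.002], [-0.002, 0.0, -1.0]]
wrist_force: [-0.7, -0.1, -0.9]
gripper_width: 0.005
```

```bash
python3 - <<'E'
from h import *
st();print(pose("d",45,g=.016,z=.08))
rows([(*pose("d",45,g=.001,z=.081),3)]+arc("d",45,91,13,z=.081)+[(*pose("d",91,g=-.005,z=.081),3)])
E
```

```text
35.3833 [0.556  0.0528 0.0819] -142.29980991605407 F [-0.6712 -0.0839 -0.907 ] M [ 0.0735 -0.1285  0.0295] 0.005023436305903338 [ 22.0298  23.7507 -19.5215  -0.0649 -46.5984 -74.285 ]
(array([0.5556, 0.0529, 0.08  ]), -142.3)
19 rows
0,-0.12,0.01,0,0.03,0,1,
0,-0.24,0.02,0,0.03,0,1,
0.01,-0.37,0.02,0,0.03,0,1,
-0.02,-0.47,0.02,0,0.03,0.71,1,
-0.04,-0.54,0.02,0,0.03,1.42,1,
-0.05,-0.62,0.02,0,0.03,2.12,1,
-0.06,-0.7,0.02,0.01,0.03,2.83,1,
-0.07,-0.78,0.02,0.01,0.03,3.54,1,
-0.07,-0.86,0.02,0.01,0.03,4.25,1,
-0.07,-0.94,0.02,0.01,0.03,4.95,1,
-0.06,-1.01,0.02,0.01,0.03,5.66,1,
-0.04,-1.09,0.02,0.01,0.03,6.37,1,
-0.02,-1.17,0.02,0.01,0.03,7.08,1,
0,-1.24,0.02,0.01,0.03,7.78,1,
0.03,-1.32,0.02,0.01,0.03,8.49,1,
0.06,-1.39,0.02,0.01,0.03,9.2,1,
0.09,-1.42,0.02,0.01,0.03,9.2,1,
0.12,-1.45,0.02,0.01,0.03,9.2,1,
0.15,-1.48,0.02,0.01,0.03,9.2,1
```

move_arm:
  motion: [0, -0.12, 0, 0, 0, 0, 1, 0, -0.25, 0, 0, 0, 0, 1, 0, -0.37, 0.02, 0, 0, 0, 1, -0.02, -0.47, 0.02, 0, 0, 0.7, 1, -0.04, -0.54, 0.02, 0, 0, 1.4, 1, -0.05, -0.62, 0.02, 0, 0, 2.1, 1, -0.06, -0.7, 0.02, 0, 0, 2.8, 1, -0.07, -0.78, 0.02, 0, 0, 3.5, 1, -0.07, -0.86, 0.02, 0, 0, 4.2, 1, -0.07, -0.94, 0.02, 0, 0, 5, 1, -0.06, -1.01, 0.02, 0, 0, 5.7, 1, -0.04, -1.09, 0.02, 0, 0, 6.4, 1, -0.02, -1.17, 0.02, 0, 0, 7.1, 1, 0, -1.24, 0.02, 0, 0, 7.8, 1, 0.03, -1.32, 0.02, 0, 0, 8.5, 1, 0.06, -1.4, 0.02, 0, 0, 9.2, 1, 0.09, -1.43, 0.02, 0, 0, 9.2, 1, 0.12, -1.46, 0.02, 0, 0, 9.2, 1, 0.15, -1.49, 0.02, 0, 0, 9.2, 1, 0.15, -1.49, 0.02, 0, 0, 9.2, 1]

```text
time_s: 37.05
tcp_pos: [0.5901, 0.0058, 0.0828]
ee_rot: [[-0.99, 0.143, 0.009], [0.143, 0.99, 0.008], [-0.008, 0.009, -1.0]]
wrist_force: [0.5, 15.0, 0.6]
gripper_width: 0.004
```

```bash
python3 - <<'E'
from h import *
st();pegangle("d")
u=pose("d",91,g=.015,z=.082)
rows([(u[0],-188.3,2),(lift(u,.16)[0],-188.3,3),(np.array([.56,.27,.17]),-188.3,6)])
E
```

```text
37.05 [0.5901 0.0058 0.0828] 171.7957783914434 F [ 0.4621 14.9837  0.6077] M [ 4.34   -0.0237  0.0856] 0.00442880857971648 [  16.1188   26.1011  -15.1053   -0.3831  -48.1764 -114.0671]
peg r 0.052730950171392926 angle by pos 92.55473150242325 by yaw 90.90422160855655
11 rows
0.03,0.2,0.01,-0.14,0.16,-35.99,1,
0.05,0.41,0.02,0.1,0.09,0.02,1,
0.05,0.41,-0.63,0.1,0.09,0.02,1,
0.04,0.42,-1.28,0.1,0.09,0.02,1,
0.04,0.43,-1.93,0.1,0.09,0.02,1,
0.31,1.43,-1.96,0.1,0.09,0.02,1,
0.58,2.43,-2,0.1,0.09,0.02,1,
0.85,3.44,-2.03,0.1,0.09,0.02,1,
1.13,4.44,-2.07,0.1,0.09,0.02,1,
1.4,5.45,-2.1,0.1,0.09,0.02,1,
1.67,6.45,-2.14,0.1,0.09,0.02,1
```

At the stop (15 N). Retreat and look.

move_arm:
  motion: [0, 0.2, 0, 0, 0, 0, 1, 0.05, 0.4, 0, 0, 0, 0, 1, 0.05, 0.4, -0.6, 0, 0, 0, 1, 0.05, 0.4, -1.3, 0, 0, 0, 1, 0.05, 0.4, -2, 0, 0, 0, 1, 0.05, 0.4, -2, 0, 0, 0, 1, 0.3, 1.3, -2, 0, 0, 0, 1, 0.6, 2.2, -2, 0, 0, 0, 1, 0.9, 3.1, -2, 0, 0, 0, 1, 1.1, 4, -2, 0, 0, 0, 1, 1.4, 4.9, -2, 0, 0, 0, 1, 1.6, 5.8, -2, 0, 0, 0, 1, 1.7, 6.4, -2, 0, 0, 0, 1, 1.7, 6.4, -2, 0, 0, 0, 1]

```text
time_s: 38.22
tcp_pos: [0.5586, 0.2723, 0.1647]
ee_rot: [[-0.99, 0.137, 0.011], [0.137, 0.99, 0.008], [-0.01, 0.01, -1.0]]
wrist_force: [-0.5, -0.2, 0.5]
gripper_width: 0.003
```

```bash
python3 - <<'E'
from h import *
st()
a=imaging.capture("top");b=imaging.capture("side");cv2.imwrite("pics/t6.png",a);cv2.imwrite("pics/s6.png",b)
bars(b,"side",dict(a=90,b=90,c=90,d=90))
a=cv2.resize(a[140:380,280:540],None,fx=1.5,fy=1.5,interpolation=cv2.INTER_CUBIC)
b=cv2.resize(b[200:440,190:460],None,fx=1.5,fy=1.5,interpolation=cv2.INTER_CUBIC)
cv2.imwrite('pics/z6.png',np.hstack([a,b]))
E
```

```text
38.2167 [0.5586 0.2723 0.1647] 172.10846652548693 F [-0.5407 -0.1684  0.4955] M [-0.069  -0.2156  0.0071] 0.002952778983014495 [  40.9123   23.8411   -5.4319    0.0499  -59.9459 -138.8258]
a bar ang 88.7 off-axis -2.8mm n 98 reach 89.9 mm
b bar ang 92.8 off-axis -7.2mm n 4 reach 50.0 mm
c bar ang 92.6 off-axis 2.1mm n 54 reach 89.3 mm
d bar ang 90.7 off-axis 4.3mm n 66 reach 89.3 mm
```

View pics/z6.png

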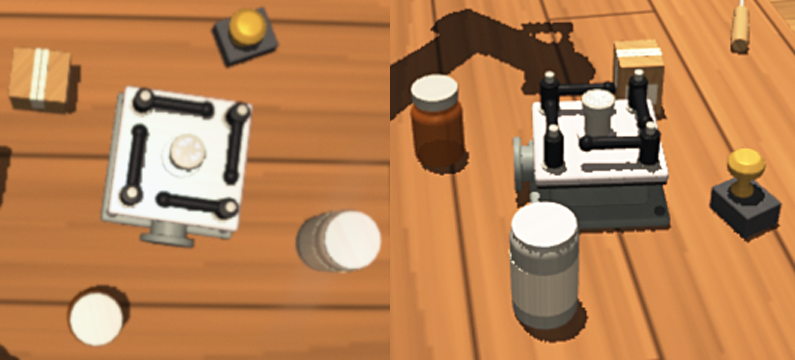

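```bash
python3 - <<'E'
from h import *
a=cv2.imread("pics/top0.png").astype(int);b=cv2.imread("pics/t6.png").astype(int)
for n,(x,y,w) in dict(jar=(344,352,24),can=(512,300,26),carton=(307,190,24),lock=(443,163,24)).items():
    p=a[y-w:y+w,x-w:x+w].astype(np.float32).mean(2);q=b[y-w:y+w,x-w:x+w].astype(np.float32).mean(2)
    print(n,"shift px",cv2.phaseCorrelate(p,q)[0],"mean diff",abs(p-q).mean())
r.finish_job()
E
```

```text
jar shift px (-0.021257279944876473, -0.08024841539711147) mean diff 17.453993
can shift px (0.014630200911515345, 0.02350817790080839) mean diff 19.261465
carton shift px (-0.07396843098959138, 0.05174920517695014) mean diff 17.731337
lock shift px (-0.05170774653234744, 0.014588889591514942) mean diff 15.155528
the job is handed in; nothing more can be done
```

All four levers are fully home and lie along the cover's edges. I handed the job in at about 38 s of the 64 s limit. I turned the levers by pushing them with the shut fingers.

- **Halfway round:** I went a, c, b, d. A camera check showed the levers at about 38–41°, short of 45°. I had assumed the fingers were thicker at the tips than they are. I went round again in the same order, and each lever then read 45–46° from the finger position.
- **Camera check at halfway:** The side view gave 45.5–46.7°. The top-view line fit disagreed for b (52.7°) and d (48.8°). I put that down to few usable dark pixels there, as the picture showed all four diagonal.
- **Tightening round:** I went a, c, b, d again. At each stop the wrist force rose well above the 4–6 N needed to turn a lever. The readings were about 21 N on a, 15 N on c, 28 N on b and 15 N on d.
- **Final pictures:** All four levers lie along the edges. The side-view line fit gave 89–93° for a, c and d. It was useless for b (only 4 pixels), so b rests on the picture and its stop force.
- **Jar, can, carton and lock:** They shifted less than 0.1 pixel between the first and last top view. Their average brightness changed, which I took to be lighting and shadow. The arm was clear and touching nothing at hand-in.

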